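# Tidy the demo vans back into their covered parking box

## Task

Lift the yellow cover off the pins of the white parking box on the shop counter and lay it on the grey mat. Then sort all the red and blue toy vans into the box, the red ones in the red-lined side and the blue ones in the blue-lined side (one may have been left in the wrong side), and seat the cover back on its two pins, lying flat and fully down on the rim. Leave the green van and the other things on the counter where they are.

Things in the scene. Friction and masses are not known exactly. Their poses are not given: they have to be found in the camera images.
- box: white parking box, fixed, 250 (x) x 200 (y) x 46 mm high to the rim, floor 4 mm thick; origin: centre of its underside. Two open compartments side by side, split by a 6 mm wall along x: red-lined at +y, blue-lined at -y. Each 18 mm end wall has a steel pin on the rim, 8 mm in diameter, 12 mm tall, tapered tip, at x = +116 and -116 mm, y = 0
- box_seat (a point): centre of the box's rim plane, 46 mm above the counter, axes of the box: the cover's origin is here when it is seated
- red_side (a point): centre of the floor of the red-lined compartment, axes of the box. Inside it is 214 (x) x 92 (y) x 42 mm deep; three vans fit in a row along x, centres 72 mm apart
- blue_side (a point): centre of the floor of the blue-lined compartment, axes of the box. Inside it is 214 (x) x 92 (y) x 42 mm deep; three vans fit in a row along x, centres 72 mm apart
- cover: loose yellow cover plate, 260 (x) x 206 (y) x 5 mm, about 0.3 kg, on the box at the start, the same either way round; origin: centre of the plate's underside. Two through holes, 14 mm in diameter, at x = +116 and -116 mm, y = 0. A black grip bar stands on its centre: 80 long (x) x 12 thick (y) x 32 mm high above the plate
- cover_grip (a point): grip point in the middle of the cover's black bar, 28 mm above the plate's underside (9 mm below the bar's top); the fingers close along the cover's y axis
- mat: grey mat fixed on the counter, 290 (x) x 235 (y) x 3 mm thick, with room for the cover laid along it; origin: centre of its underside
- red1: red toy van, a solid block 62 long (its x axis; the bonnet is at -x) x 34 wide (y) x 34 mm high (z), about 60 g; the roof covers the rear 50 mm, the bonnet is 20 mm high. Origin: centre of its underside. It is picked across its 34 mm width. May be absent
- red2: red toy van, a solid block 62 long (its x axis; the bonnet is at -x) x 34 wide (y) x 34 mm high (z), about 60 g; the roof covers the rear 50 mm, the bonnet is 20 mm high. Origin: centre of its underside. It is picked across its 34 mm width. May be absent
- red3: red toy van, a solid block 62 long (its x axis; the bonnet is at -x) x 34 wide (y) x 34 mm high (z), about 60 g; the roof covers the rear 50 mm, the bonnet is 20 mm high. Origin: centre of its underside. It is picked across its 34 mm width. May be absent; it starts in the blue-lined side, under the cover
- blue1: blue toy van, a solid block 62 long (its x axis; the bonnet is at -x) x 34 wide (y) x 34 mm high (z), about 60 g; the roof covers the rear 50 mm, the bonnet is 20 mm high. Origin: centre of its underside. It is picked across its 34 mm width. May be absent
- blue2: blue toy van, a solid block 62 long (its x axis; the bonnet is at -x) x 34 wide (y) x 34 mm high (z), about 60 g; the roof covers the rear 50 mm, the bonnet is 20 mm high. Origin: centre of its underside. It is picked across its 34 mm width. May be absent
- blue3: blue toy van, a solid block 62 long (its x axis; the bonnet is at -x) x 34 wide (y) x 34 mm high (z), about 60 g; the roof covers the rear 50 mm, the bonnet is 20 mm high. Origin: centre of its underside. It is picked across its 34 mm width. May be absent
- green: green toy van of the same shape, to be left alone among the others
- bell: desk bell, 76 mm wide and 50 mm high, bystander; origin: centre of its underside
- crayons: flat orange crayon box, 90 x 70 x 24 mm, bystander; origin: centre of its underside
- spinner: wooden spinning top on its foot, 60 mm wide and 54 mm high, bystander; origin: centre of its underside
- pencup: blue cup, 74 mm wide and 60 mm high, bystander; origin: centre of its underside

How it is judged:
By the outcome, as a careful person would: the job done as asked, in the order asked, and still so for the second after the job is handed in, with the robot touching nothing.
Of red1, red2, red3, blue1, blue2, blue3 only 3 to 5 are there at a start; the rules pass over those that are not, and their reading is None.
At some moment in a run one of red1, red2, blue1, blue2, blue3 may be knocked a few centimetres aside while the robot is not near it.
Once in a run the grip may slacken for a moment while it holds something.
It also fails if it takes over 210 s, if anything falls off the work surface, if the arm or the gripper's body presses on something with over 40 N, if the wrist force passes 120 N, or if a joint passes its speed limit or range.

## Robot

A 7-joint arm with a two-finger parallel gripper is mounted at the origin on the work surface. World frame = base frame: x ahead of the robot, y to its left, z up, the work surface at z = 0. Lengths are in m, angles in rad, forces in N, time in s.
With the tool pointing down it reaches from about 0.425 to 0.95 m from the base axis. Payload 4.7 kg.
Tool frame: the origin (TCP) lies at the very end of the fingers, on their centre line; the grasp point (between the pads) lies 19 mm behind it (env.hold_point_z is the z of the grasp point in the tool frame, in m); z points along the fingers, y is the line along which they close (so a half turn about z gives the same grasp; the last joint's range is limited). The gripper opens to 87 mm and grips with 3 to 60 N. Pads are 19 mm wide; open, the fingers measure 117 mm over their backs; the gripper's body (75 mm by 190 mm) begins 51 mm behind the grasp point.
Start: joints at [-1.368, 0.469, -0.049, 1.532, 0.024, 1.141, -0.082], TCP at [0.155, 0.657, 0.223] pointing down, gripper open.
Joint ranges: [-2.59, 2.59], [-0.33, 1.99], [-1.39, 1.29], [0.1, 2.45], [-1.04, 4.18], [0.21, 1.99], [-2.66, 2.66]. Speed limits (rad/s): [2.57, 2.57, 3.14, 3.14, 3.14, 3.14, 3.14].

## Interface

Orientations are given as a rotation vector (axis times angle).
In Python, from station import env, imaging, spot_in, trace gives the robot as it stands. The module is installed in compiled form; this text tells all that it offers.
- The arm moves only by the tool send_rows, never from a script. Its argument "plan" is a list of rows, each a list of 7 numbers: the shift along the tool's x, y, z in mm, then the turn, a rotation vector about the tool's x, y, z in degrees, then the gripper command: -1 is fully open, 1 is shut, values between are in proportion. In form: [[x, y, z, wx, wy, wz, hand], ...]. A call has exactly 10 rows; each row is the pose to reach, as a shift and turn from the pose commanded when the call began, along the tool's axes at that moment; what a row does not reach only later rows make up. A row lasts 1/10 s, in which the tool goes at most 50 mm and 8.59 degrees, less where a joint would pass 70% of its speed; a pose out of reach is approached as far as the arm can. A call with a gripper value outside its range is refused whole. The fingers move at their own pace and stop on an object; the grip force is fixed at half the most. Time passes only in rows, so rows that repeat a pose let the fingers close, or fill a call up. It gives the time, the measured TCP pose, the force, the opening and the grip force at its end, in the units of the state.
- env.sense(): the state, without advancing time (a new reading comes with each control period).
- imaging.snapshot(name): name is "side" or "top" or "wrist"; returns a dict with "image" (400x640x3 uint8, red, green, blue), "vfov" (degrees; the focal length in pixels is half the picture's height over the tangent of half this angle, whatever the lens; pixels are square), "cx", "cy" (the principal point, pixels), "world_from_camera" (4x4, takes a point from camera to world coordinates). Camera axes: x right, y up, looking along -z (the intrinsics and any distortion apply to the point x, -y, -z); pixel columns grow to the right and rows downward; lengths in m; the calibration is good to about 2 mm. The wrist camera is an equidistant fisheye: a pixel r from the principal point sees the ray r / f radians off the axis. A picture is of the moment at which its call begins. There is no depth.
- env.close_job(): hands the job in; it is judged then, once.
Trained networks look in the newest picture that a camera, given by its name, has taken for a name from the list of things; names that differ only in an ending like _2 or _b are one class to them, and where a whole thing is asked for, a point or a joint stands for the part that bears it (a point fixed in the world has none). Each returns a list of dicts, best first, with "confidence" (0 to 1); they miss things now and then, are a little off and sometimes report something else, mostly with a low value. They report only what shows in the picture. A call takes as long as a camera call.
- spot_in(thing, camera): "uv" ([column, row] in pixels, amid what is visible of it).
- trace(thing, camera): "pixels" (400x640 bool, what is visible of it) and "uv" ([column, row] in pixels, amid what is visible of it).
The state is a dict: "time_s": time; "qpos": joint angles; "qd": joint speeds; "tau": joint torques, N m; "tool_pos": TCP position; "eef_rot": TCP orientation; "wrist_force": force on the tool from outside, world axes, zero at the start; "wrist_torque": the same for the moment, N m; "width": finger opening in m; "grip_force": force on a finger pad.
Only numpy, scipy, OpenCV 4.12 (cv2) and the standard library are available. Lean on these libraries where they do the work, as an engineer would, in place of code of your own. Each camera call takes 0.05 s, during which the arm holds its last target. There are 200 camera calls.

## Working session

There is one attempt and no reset: what is moved stays moved. The work goes in short steps, Python scripts to look and compute and a tool call to move; the robot and the scene stay as the last step left them, time stands still between calls to the robot, and variables do not carry over. Pictures are saved under pics/ and viewed, at most 14 in all, crops included, and the job is handed in when it is done.

Besides the shell and the picture viewer there is one more tool, called as name(argument=value, ...), one argument or row to a line, values as JSON. send_rows: Moves the arm, as the interface text tells. Its arguments: {"type":"object","properties":{"plan":{"type":"array","items":{"type":"array","items":{"type":"number"}}}},"required":["plan"]}

```bash
mkdir -p pics; ls; python3 - <<'E'
from station import env, imaging, spot_in, trace
import cv2,numpy as np
np.set_printoptions(precision=3,suppress=True)
s=env.sense(); print(s['tool_pos'],s['eef_rot'],s['width'],env.hold_point_z)
for c in ['top','side']:
    d=imaging.snapshot(c); cv2.imwrite(f'pics/{c}0.png',d['image'][:,:,::-1]); print(c,d['vfov'],d['cx'],d['cy'],d['world_from_camera'])
    for t in ['box','cover','cover_grip','mat','red1','blue1','green','bell','crayons','spinner','pencup']:
        print(t,[(np.round(r['uv']),round(r['confidence'],2)) for r in spot_in(t,c)])
E
```

```text
pics
[0.155 0.656 0.221] [-0.363 -3.12   0.003] 0.08678494303196024 -0.0187
top 43.317804568725386 316.46209066266493 207.71374991620073 [[-0.008  0.996 -0.093  0.456]
 [-1.    -0.007  0.008 -0.02 ]
 [ 0.007  0.093  0.996  1.615]
 [ 0.     0.     0.     1.   ]]
box [(array([366., 226.]), 0.23)]
cover [(array([293., 223.]), 0.76)]
cover_grip [(array([294., 224.]), 0.65)]
mat [(array([183., 238.]), 0.88)]
red1 [(array([364., 260.]), 0.59)]
blue1 [(array([438., 241.]), 0.66), (array([362., 261.]), 0.63), (array([399., 226.]), 0.56), (array([368., 185.]), 0.46)]
green [(array([366., 186.]), 0.65), (array([368., 225.]), 0.55)]
bell [(array([240., 161.]), 0.96)]
crayons [(array([442., 199.]), 0.65)]
spinner [(array([308., 159.]), 0.85)]
pencup [(array([367., 155.]), 0.63), (array([292., 225.]), 0.18)]
side 51.306360825407936 320.94873567620016 191.3136877009248 [[ 0.986  0.108 -0.125  0.478]
 [-0.164  0.725 -0.669 -0.8  ]
 [ 0.018  0.681  0.732  0.952]
 [ 0.     0.     0.     1.   ]]
box [(array([296., 220.]), 0.68)]
cover [(array([292., 190.]), 0.92)]
cover_grip [(array([292., 190.]), 0.56), (array([310., 304.]), 0.53)]
mat [(array([269., 130.]), 0.74)]
red1 [(array([262., 265.]), 0.77), (array([294., 223.]), 0.5)]
blue1 [(array([311., 301.]), 0.95), (array([348., 257.]), 0.75), (array([295., 354.]), 0.68)]
green [(array([301., 264.]), 0.58)]
bell [(array([347., 154.]), 0.56)]
crayons [(array([384., 249.]), 0.47)]
spinner [(array([369., 201.]), 0.76)]
pencup [(array([386., 247.]), 0.93), (array([347., 259.]), 0.35)]
```

View pics/top0.png

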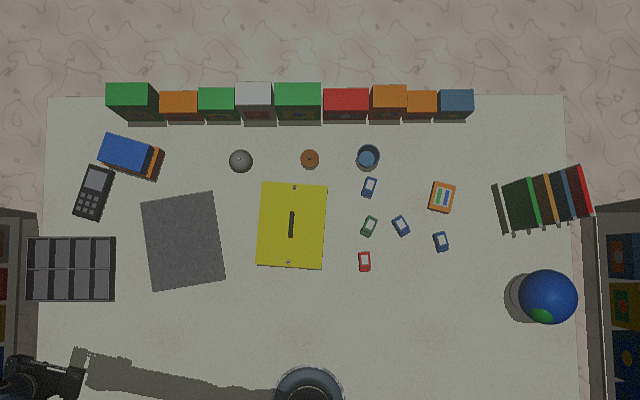

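View pics/side0.png

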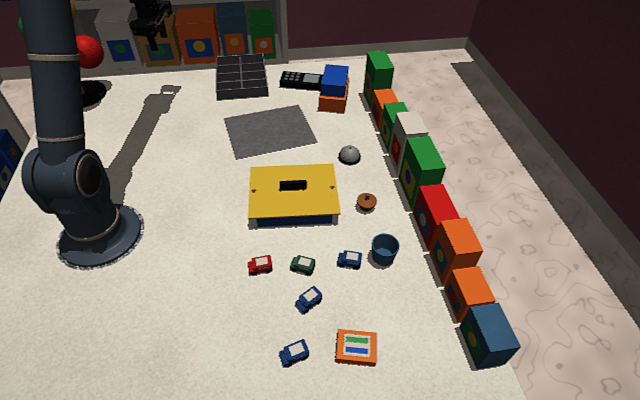

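The top picture shows the cover at (293,223), the mat at (183,238), red at (364,261), green at (368,226), and blue at (370,187), (400,226) and (441,241). The side view confirms these, and the blue lining faces the world -y side.

```bash
cat > h.py <<'E'
from station import env, imaging, spot_in, trace
import cv2, numpy as np
from scipy.spatial.transform import Rotation as Ro
from scipy.optimize import minimize
np.set_printoptions(precision=4,suppress=True)
def foc(d): return 200/np.tan(np.radians(d['vfov'])/2)
def proj(d,P,fish):
    W=d['world_from_camera']; q=(np.atleast_2d(P)-W[:3,3])@W[:3,:3]*[1,-1,-1]
    rho=np.hypot(q[:,0],q[:,1])+1e-12
    k=(np.arctan2(rho,q[:,2])/rho if fish else 1/q[:,2])*foc(d)
    return np.c_[d['cx']+k*q[:,0],d['cy']+k*q[:,1]]
def back(d,uv,z,fish):
    W=d['world_from_camera']; v=(np.atleast_2d(uv)-[d['cx'],d['cy']])/foc(d)
    r=np.hypot(v[:,0],v[:,1])+1e-12
    c=np.c_[v/r[:,None]*np.sin(r)[:,None],np.cos(r)] if fish else np.c_[v,np.ones(len(v))]
    w=(c*[1,-1,-1])@W[:3,:3].T
    return W[:3,3]+w*((z-W[2,3])/w[:,2])[:,None]
def van(b=0.):   # outline points of the solid, bonnet at -x
    pts=[(x,y,z) for y in(-.017,.017) for x,z in((-.031,0),(.031,0),(.031,.034),(-.019,.034),(-.031,.02))]
    return np.array(pts)
def plate(lx,ly,h): return np.array([(x,y,z) for x in(-lx/2,lx/2) for y in(-ly/2,ly/2) for z in(0,h)])
def fit(d,mask,pts,z0,x0,fish,step=.01):
    """silhouette fit of x,y,yaw; returns pose and IoU"""
    def cost(p):
        c,s=np.cos(p[2]*10),np.sin(p[2]*10)
        P=pts@np.array([[c,s,0],[-s,c,0],[0,0,1]])+[p[0],p[1],z0]
        h=cv2.convexHull((proj(d,P,fish)*4).astype(np.float32)) # 4x supersampling
        u0=np.floor(np.minimum(h.min((0,1))/4,lo)).astype(int)-2
        n=np.ceil(np.maximum(h.max((0,1))/4,hi)).astype(int)+3-u0
        im=np.zeros((n[1]*4,n[0]*4),np.uint8); cv2.fillConvexPoly(im,np.int32(np.round(h-u0*4+1.5)),1)
        m=np.zeros((n[1],n[0]),np.uint8)
        a=np.maximum(u0,0); b=np.minimum(u0+n,[640,400])
        m[a[1]-u0[1]:b[1]-u0[1],a[0]-u0[0]:b[0]-u0[0]]=mask[a[1]:b[1],a[0]:b[0]]
        m=np.kron(m,np.ones((4,4),np.uint8))
        return 1-(im&m).sum()/max(1,(im|m).sum())
    ys,xs=np.nonzero(mask); lo=np.array([xs.min(),ys.min()]); hi=np.array([xs.max(),ys.max()])
    best=None
    yaws=x0[2] if np.ndim(x0[2]) else [x0[2]]
    for w in yaws:
        S=np.array([x0[0],x0[1],w/10]); sim=np.vstack([S,S+[step,0,0],S+[0,step,0],S+[0,0,.02]])
        r=minimize(cost,S,method='Nelder-Mead',options=dict(initial_simplex=sim,xatol=1e-4,fatol=1e-4,maxiter=150))
        if best is None or r.fun<best.fun: best=r
    return best.x*[1,1,10],1-best.fun
def vans(cam,name,z0=0.):
    d=imaging.snapshot(cam); f=cam=='wrist'; out=[]
    for r in trace(name,cam):
        m=r['pixels'].astype(np.uint8)
        if m.sum()<15: continue
        px=d['image'][m>0].mean(0)
        g=back(d,r['uv'],z0+.02,f)[0]
        p,i=fit(d,m,van(),z0,[g[0],g[1],np.arange(8)*np.pi/4],f)
        out.append((p,i)); print(name,'pose',p[:2],'yaw deg %.1f'%(np.degrees(p[2])%360),'iou %.2f conf %.2f'%(i,r['confidence']),'rgb',px.astype(int),'uv',np.round(r['uv']),m.sum())
    return out
def go(*way):
    """way: (x,y,z,yaw of tool y in deg or None); prints rows data from the present pose"""
    s=env.sense(); R0=Ro.from_rotvec(s['eef_rot']); p0=np.array(s['tool_pos']); M=R0.as_matrix()
    cur=np.degrees(np.arctan2(M[1,1],M[0,1]))
    print('now',p0,'yaw %.1f'%cur,'q7 %.2f'%s['qpos'][6],'w %.4f'%s['width'],'t %.1f'%s['time_s'])
    for x,y,z,w in way:
        w=cur if w is None else cur+(w-cur+90)%180-90
        a=np.radians(w); Y=np.array([np.cos(a),np.sin(a),0]); Z=np.array([0,0,-1.]); T=np.c_[np.cross(Y,Z),Y,Z]
        print((x,y,z,round(w,1)),'->',np.round(R0.inv().apply(np.array([x,y,z])-p0)*1000,1),np.round((R0.inv()*Ro.from_matrix(T)).as_rotvec(degrees=True),2))
E
python3 - <<'E'
from h import *
d=imaging.snapshot('top')
for t,P,z in [('cover',plate(.26,.206,.005),.046),('mat',plate(.29,.235,.003),0)]:
    for r in trace(t,'top')[:1]:
        g=back(d,r['uv'],z,False)[0]; p,i=fit(d,r['pixels'].astype(np.uint8),P,z,[g[0],g[1],[-.2,0,.2]],False); print(t,p[:2],np.degrees(p[2]),i)
        if t=='cover': c=p
for n in ['red1','blue1','green']: vans('top',n)
for n in ['bell','spinner','pencup','crayons']:
    for r in spot_in(n,'top')[:1]: print(n,back(d,r['uv'],.03,False)[0])
go((c[0],c[1],.25,90+np.degrees(c[2])))
E
```

```text
cover [0.5515 0.0468] -5.123428062300216 0.9705579437578363
mat [0.506  0.3965] 9.110276250726262 0.9836642303916221
red1 pose [ 0.4356 -0.1818] yaw deg 6.1 iou 0.92 conf 0.48 rgb [125  81  74] uv [363. 260.] 229
blue1 pose [ 0.4963 -0.4256] yaw deg 13.4 iou 0.88 conf 0.79 rgb [78 88 99] uv [438. 239.] 236
blue1 pose [ 0.674  -0.2005] yaw deg 160.5 iou 0.93 conf 0.71 rgb [ 80  91 106] uv [366. 184.] 228
blue1 pose [ 0.5479 -0.2998] yaw deg 30.3 iou 0.89 conf 0.59 rgb [ 80  91 104] uv [397. 226.] 228
green pose [ 0.5471 -0.1971] yaw deg 154.6 iou 0.90 conf 0.47 rgb [ 85 101  88] uv [368. 225.] 214
bell [0.7612 0.2045 0.03  ]
spinner [ 0.7594 -0.0106  0.03  ]
pencup [ 0.7837 -0.208   0.03  ]
crayons [ 0.6286 -0.4358  0.03  ]
now [0.155  0.657  0.2226] yaw 76.7 q7 -0.08 w 0.0869 t 1.9
(np.float64(0.5514518245228828), np.float64(0.04677795821433435), 0.25, np.float64(84.9)) -> [-526.  -502.8  -27.5] [ 0.01 -0.   -8.16]
```

send_rows(
  plan=[
    [-33,-31,-10,0,0,0,-1],
    [-66,-63,-20,0,0,0,-1],
    [-99,-94,-27,0,0,0,-1],
    [-132,-126,-27,0,0,0,-1],
    [-165,-157,-27,0,0,0,-1],
    [-198,-189,-27,0,0,0,-1],
    [-231,-220,-27,0,0,0,-1],
    [-263,-251,-27,0,0,0,-1],
    [-263,-251,-27,0,0,0,-1],
    [-263,-251,-27,0,0,0,-1],
  ],
)

```text
time_s: 2.85
tool_pos: [0.3539, 0.3517, 0.2499]
eef_rot: [0.367, 3.12, 0.002]
wrist_force: [-0.1, 0.2, -0.6]
width: 0.0869
grip_force: 0.0
```

send_rows(
  plan=[
    [-33,-31,0,0,0,-1,-1],
    [-66,-63,0,0,0,-2,-1],
    [-99,-94,0,0,0,-3,-1],
    [-132,-126,0,0,0,-4,-1],
    [-165,-157,0,0,0,-5,-1],
    [-198,-189,0,0,0,-6,-1],
    [-231,-220,0,0,0,-7,-1],
    [-263,-251,0,0,0,-8,-1],
    [-263,-251,0,0,0,-8,-1],
    [-263,-251,0,0,0,-8,-1],
  ],
)

```text
time_s: 3.85
tool_pos: [0.5519, 0.0487, 0.2491]
eef_rot: [-0.144, -3.138, -0.001]
wrist_force: [-1.1, 1.0, -0.9]
width: 0.0868
grip_force: 0.0
```

```bash
python3 - <<'E'
from h import *
d=imaging.snapshot('wrist'); cv2.imwrite('pics/w1.png',d['image'][:,:,::-1]); print(d['vfov'],d['world_from_camera'])
for t,P,z in [('cover',plate(.26,.206,.005),.046),('cover_grip',plate(.08,.012,.032),.051)]:
    for r in trace(t,'wrist')[:2]:
        m=r['pixels'].astype(np.uint8); p,i=fit(d,m,P,z,[.5515,.0468,-.09],True); print(t,r['confidence'],m.sum(),p[:2],np.degrees(p[2]),i)
# yellow mask
h=cv2.cvtColor(d['image'],cv2.COLOR_RGB2HSV); m=cv2.inRange(h,(22,120,40),(38,255,255)); print('yellow',(m>0).sum())
n,l,st,_=cv2.connectedComponentsWithStats(m); k=1+st[1:,4].argmax(); m=(l==k).astype(np.uint8)
c=max(cv2.findContours(m,cv2.RETR_EXTERNAL,cv2.CHAIN_APPROX_NONE)[0],key=cv2.contourArea)
w=back(d,c[:,0,:]+0.,.051,True)[:,:2]; r=cv2.minAreaRect((w*1000).astype(np.float32)); print('rect mm',r, st[k])
go((.5515,.0468,.25,84.9))
E
```

```text
65.70646984690485 [[ 0.0924 -0.9628 -0.254   0.4822]
 [ 0.9957  0.0896  0.0224  0.0547]
 [ 0.0012 -0.2549  0.967   0.4102]
 [ 0.      0.      0.      1.    ]]
cover 0.56 30978 [0.5467 0.0481] -5.037328429029985 0.8808045943672593
cover 0.19 987 [0.5515 0.0468] -5.156620156177409 0.0
cover_grip 0.55 30875 [ 0.5639 -0.0148] 46.57053903903043 0.042101747745741935
yellow 31452
rect mm ((534.8724365234375, 49.41473388671875), (205.6087188720703, 227.89723205566406), 85.09603118896484) [  232    73   176   187 30841]
now [0.5511 0.0503 0.2493] yaw 85.0 q7 1.41 w 0.0871 t 4.0
(0.5515, 0.0468, 0.25, np.float64(84.9)) -> [-0.7 -3.5 -0.7] [ 0.06 -0.04  0.06]
```

View pics/w1.png

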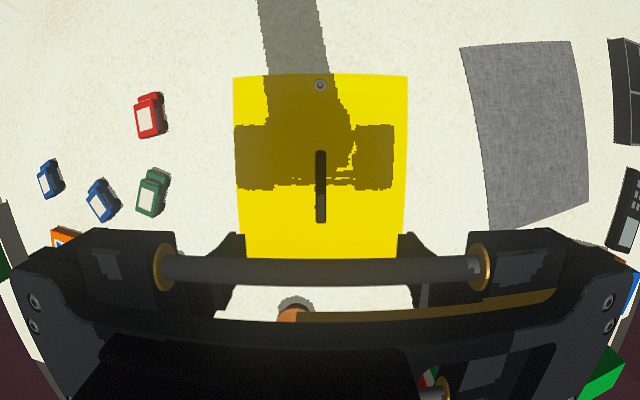

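The wrist view shows the black bar at (320,187), the near pin at (320,85) and the mat at right. I'll fit the bar and pin.

```bash
python3 - <<'E'
from h import *
d=imaging.snapshot('wrist'); im=d['image']
m=np.zeros((400,640),np.uint8); m[140:232,305:335]=(im[140:232,305:335].max(2)<62)
n,l,st,_=cv2.connectedComponentsWithStats(m); k=1+st[1:,4].argmax(); print(st[k]); m=(l==k).astype(np.uint8)
p,i=fit(d,m,plate(.08,.012,.032),.051,[.5515,.0468,-.09],True,.004); print(p[:2],np.degrees(p[2]),i)
y=cv2.cvtColor(im,cv2.COLOR_RGB2HSV)[70:105,300:340]; g=(y[...,1]<100)
yy,xx=np.nonzero(g[8:28,8:32]); uv=np.array([xx.mean()+308,yy.mean()+78]); print(len(xx),uv,back(d,uv,.054,True))
pin=back(d,uv,.054,True)[0][:2]; print('dist',np.hypot(*(p[:2]-pin)),'dir',np.degrees(np.arctan2(*(p[:2]-pin)[::-1])))
s=[env.sense()['tool_pos'] for _ in range(3)];print(s)
E
```

```text
[314 151  11  44 428]
[0.5439 0.0496] -3.0058332897086038 0.5074970308788599
105 [318.581  85.8  ] [[0.436  0.0579 0.054 ]]
dist 0.1082260950790202 dir -4.3986810225741415
[array([0.5511, 0.0501, 0.2494]), array([0.5511, 0.0501, 0.2494]), array([0.5511, 0.0501, 0.2494])]
```

send_rows(
  plan=[
    [0,-2,40,0,0,0,-1],
    [0,-2,80,0,0,0,-1],
    [0,-2,120,0,0,0,-1],
    [0,-2,150,0,0,0,-1],
    [0,-2,170,0,0,0,-1],
    [0,-2,185,0,0,0,-1],
    [0,-2,192,0,0,0,-1],
    [0,-2,192,0,0,0,-1],
    [0,-2,192,0,0,0,0],
    [0,-2,192,0,0,0,0.4],
  ],
)

```text
time_s: 5.05
tool_pos: [0.5522, 0.0459, 0.0586]
eef_rot: [0.144, 3.136, 0.001]
wrist_force: [0.2, 0.2, 0.9]
width: 0.0779
grip_force: 0.0
```

send_rows(
  plan=[
    [0,0,0,0,0,0,0.6],
    [0,0,0,0,0,0,0.8],
    [0,0,0,0,0,0,1],
    [0,0,0,0,0,0,1],
    [0,0,0,0,0,0,1],
    [0,0,0,0,0,0,1],
    [0,0,0,0,0,0,1],
    [0,0,0,0,0,0,1],
    [0,0,0,0,0,0,1],
    [0,0,0,0,0,0,1],
  ],
)

```text
time_s: 6.05
tool_pos: [0.5515, 0.0459, 0.0575]
eef_rot: [-0.144, -3.138, -0.001]
wrist_force: [0.7, 0.7, -0.2]
width: 0.0114
grip_force: 30.0
```

```bash
python3 - <<'E'
from h import *
s=env.sense(); print(s['wrist_force'],s['grip_force'],s['wrist_torque'])
go((.5515,.0477,.056,84.95))
E
```

```text
[ 0.6644  0.6566 -0.1793] 29.996678726747632 [ 0.2821 -0.0123  0.148 ]
now [0.5515 0.0459 0.0575] yaw 84.8 q7 1.51 w 0.0114 t 6.0
(0.5515, 0.0477, 0.056, np.float64(84.9)) -> [0.1 1.7 1.5] [ 0.02 -0.   -0.19]
```

send_rows(
  plan=[
    [0,0,-5,0,0,0,1],
    [0,0,-10,0,0,0,1],
    [0,0,-18,0,0,0,1],
    [0,0,-28,0,0,0,1],
    [0,0,-40,0,0,0,1],
    [0,0,-55,0,0,0,1],
    [0,0,-70,0,0,0,1],
    [0,0,-85,0,0,0,1],
    [0,0,-100,0,0,0,1],
    [0,0,-100,0,0,0,1],
  ],
)

```text
time_s: 7.05
tool_pos: [0.5532, 0.0455, 0.1604]
eef_rot: [0.145, 3.133, 0.002]
wrist_force: [0.4, -0.2, -2.6]
width: 0.0117
grip_force: 30.0
```

```bash
python3 - <<'E'
from h import *
s=env.sense(); print(s['wrist_force'],s['grip_force'],s['wrist_torque'])
go((.506,.3965,.16,99.1),(.506,.3965,.0165,99.1))
d=imaging.snapshot('side'); cv2.imwrite('pics/s2.png',cv2.resize(d['image'][100:340,180:480,::-1],None,fx=2,fy=2))
E
```

```text
[ 0.45   -0.1886 -2.569 ] 29.996041310951114 [-0.0061 -0.0635 -0.0183]
now [0.5532 0.0455 0.1604] yaw 84.7 q7 1.45 w 0.0117 t 7.0
(0.506, 0.3965, 0.16, np.float64(99.1)) -> [ 79.4 345.1   0.6] [  0.06   0.32 -14.4 ]
(0.506, 0.3965, 0.0165, np.float64(99.1)) -> [ 80.2 344.9 144.1] [  0.06   0.32 -14.4 ]
```

View pics/s2.png

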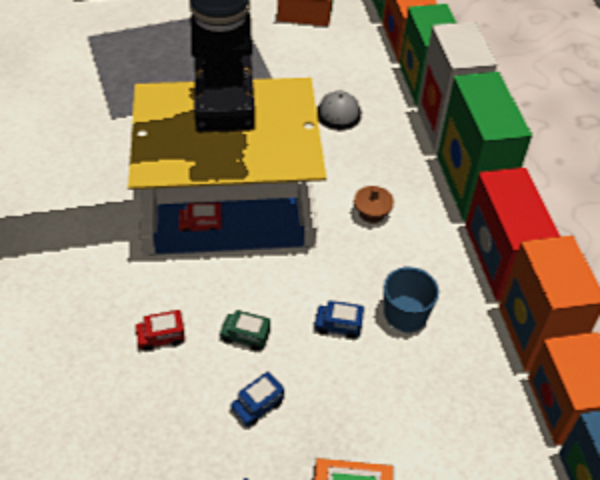

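The cover is lifted level, and a red van sits in the blue side. Now I'll carry the cover to the mat.

send_rows(
  plan=[
    [4,18,0,0,0,-1,1],
    [12,52,0,0,0,-2,1],
    [20,90,0,0,0,-4,1],
    [30,130,0,0,0,-6,1],
    [40,172,0,0,0,-7,1],
    [49,214,0,0,0,-9,1],
    [59,256,0,0,0,-11,1],
    [69,298,0,0,0,-13,1],
    [76,330,0,0,0,-14,1],
    [79,345,0,0,0,-14.4,1],
  ],
)

```text
time_s: 8.1
tool_pos: [0.5011, 0.4018, 0.1562]
eef_rot: [0.261, -3.128, -0.002]
wrist_force: [-0.4, 0.3, -2.7]
width: 0.0116
grip_force: 30.0
```

send_rows(
  plan=[
    [0,0,15,0,0,0,1],
    [0,0,35,0,0,0,1],
    [0,0,60,0,0,0,1],
    [0,0,85,0,0,0,1],
    [0,0,105,0,0,0,1],
    [0,0,120,0,0,0,1],
    [0,0,130,0,0,0,1],
    [0,0,135,0,0,0,1],
    [0,0,137,0,0,0,1],
    [0,0,137,0,0,0,1],
  ],
)

```text
time_s: 9.1
tool_pos: [0.5049, 0.3965, 0.021]
eef_rot: [-0.25, 3.131, 0.001]
wrist_force: [-0.1, 0.8, -2.7]
width: 0.0117
grip_force: 30.0
```

```bash
python3 - <<'E'
from h import *
s=env.sense(); print(s['wrist_force'],s['grip_force'],s['wrist_torque'])
go((.506,.3965,.0145,99.1))
E
```

```text
[-0.069   0.8447 -2.749 ] 30.000005923211575 [0.0914 0.0037 0.0073]
now [0.5049 0.3965 0.021 ] yaw 99.1 q7 1.11 w 0.0117 t 9.1
(0.506, 0.3965, 0.0145, np.float64(99.1)) -> [-1.1 -0.2  6.5] [0.03 0.04 0.01]
```

send_rows(
  plan=[
    [0,0,2,0,0,0,1],
    [0,0,4,0,0,0,1],
    [0,0,5,0,0,0,1],
    [0,0,6,0,0,0,1],
    [0,0,6,0,0,0,1],
    [0,0,6,0,0,0,1],
    [0,0,6,0,0,0,1],
    [0,0,6,0,0,0,0.6],
    [0,0,6,0,0,0,0],
    [0,0,6,0,0,0,-1],
  ],
)

```text
time_s: 10.1
tool_pos: [0.5048, 0.3966, 0.0149]
eef_rot: [-0.25, 3.131, 0.001]
wrist_force: [-0.1, 1.0, 0.3]
width: 0.026
grip_force: 0.0
```

send_rows(
  plan=[
    [0,0,0,0,0,0,-1],
    [0,0,0,0,0,0,-1],
    [0,0,0,0,0,0,-1],
    [0,0,-30,0,0,0,-1],
    [0,0,-75,0,0,0,-1],
    [0,0,-120,0,0,0,-1],
    [0,0,-165,0,0,0,-1],
    [0,0,-210,0,0,0,-1],
    [0,0,-230,0,0,0,-1],
    [0,0,-230,0,0,0,-1],
  ],
)

```text
time_s: 11.1
tool_pos: [0.5062, 0.3975, 0.2489]
eef_rot: [-0.249, 3.125, 0.008]
wrist_force: [0.1, -0.0, -0.5]
width: 0.0862
grip_force: 0.0
```

```bash
python3 - <<'E'
from h import *
d=imaging.snapshot('top')
for t,P,z in [('cover',plate(.26,.206,.005),.003),('box',plate(.25,.2,.046),0)]:
    for r in trace(t,'top')[:2]:
        g=back(d,r['uv'],z,False)[0]; p,i=fit(d,r['pixels'].astype(np.uint8),P,z,[g[0],g[1],[-.2,0,.2]],False); print(t,r['confidence'],p[:2],np.degrees(p[2]),i)
for n in ['red1','blue1']: vans('top',n)
go((.4356+.0,-.1818,.25,96),(.5515,.0477,.25,85))
E
```

```text
cover 0.65 [0.5058 0.3941] 9.301343160503457 0.7594510496005945
box 0.97 [0.5521 0.0475] -4.9053345710870175 0.9417994466176891
box 0.45 [ 0.6343 -0.4288] 9.708451528605615 0.12265112201132677
red1 pose [ 0.5071 -0.0011] yaw deg 173.9 iou 0.91 conf 0.75 rgb [137  83  81] uv [307. 238.] 219
red1 pose [ 0.4345 -0.182 ] yaw deg 4.5 iou 0.91 conf 0.67 rgb [136  87  81] uv [364. 262.] 221
blue1 pose [ 0.5479 -0.3   ] yaw deg 31.2 iou 0.88 conf 0.60 rgb [ 88  99 114] uv [399. 225.] 221
blue1 pose [ 0.4961 -0.4257] yaw deg 12.0 iou 0.92 conf 0.56 rgb [ 87  96 106] uv [441. 240.] 278
blue1 pose [ 0.6721 -0.1997] yaw deg 342.2 iou 0.93 conf 0.50 rgb [ 87  99 115] uv [367. 186.] 239
now [0.504  0.3959 0.2427] yaw 99.1 q7 1.07 w 0.0867 t 11.4
(0.4356, -0.1818, 0.25, np.float64(96.0)) -> [ 159.1 -559.6   -5.9] [-0.1  -0.15  3.12]
(0.5515, 0.0477, 0.25, np.float64(85.0)) -> [   8.2 -351.4   -6.6] [-0.11 -0.14 14.12]
```

```bash
python3 - <<'E'
from h import *
go((.507,-.001,.2,84.5))
E
```

```text
now [0.504  0.3959 0.2427] yaw 99.1 q7 1.07 w 0.0867 t 11.4
(0.507, -0.001, 0.2, np.float64(84.5)) -> [  59.8 -392.3   43.6] [-0.12 -0.13 14.62]
```

send_rows(
  plan=[
    [4,-25,4,0,0,1,-1],
    [11,-70,8,0,0,3,-1],
    [18,-115,12,0,0,5,-1],
    [25,-160,16,0,0,7,-1],
    [32,-205,20,0,0,9,-0.5],
    [39,-250,26,0,0,11,-0.1],
    [46,-295,32,0,0,13,-0.1],
    [53,-340,38,0,0,14,-0.1],
    [59,-380,43,0,0,14.6,-0.1],
    [60,-392,43,0,0,14.6,-0.1],
  ],
)

```text
time_s: 12.45
tool_pos: [0.5061, -0.0055, 0.2005]
eef_rot: [-0.162, -3.135, 0.003]
wrist_force: [0.0, -0.4, 0.2]
width: 0.0505
grip_force: 0.0
```

```bash
python3 - <<'E'
from h import *
r=vans('wrist','red1',.004)
d=imaging.snapshot('wrist'); cv2.imwrite('pics/w3.png',d['image'][:,:,::-1])
for t in trace('box','wrist')[:1]:
    m=t['pixels'].astype(np.uint8); print('box',t['confidence'],m.sum())
b=max(r,key=lambda a:-np.hypot(*(a[0][:2]-[.507,-.001])))[0]
go((b[0],b[1],.07,np.degrees(b[2])+90),(b[0],b[1],.008,np.degrees(b[2])+90))
E
```

```text
red1 pose [ 0.4344 -0.1775] yaw deg 5.9 iou 0.88 conf 0.91 rgb [173 107  93] uv [169. 145.] 1689
red1 pose [0.5068 0.0014] yaw deg 172.6 iou 0.95 conf 0.74 rgb [141  82  79] uv [326. 188.] 1860
box 0.84 25405
now [0.5075 0.0013 0.2013] yaw 84.6 q7 1.50 w 0.0484 t 12.7
(np.float64(0.5068102009531348), np.float64(0.0013730358988055667), 0.07, np.float64(82.6)) -> [  0.7  -0.1 131.3] [ 0.04 -0.03  2.  ]
(np.float64(0.5068102009531348), np.float64(0.0013730358988055667), 0.008, np.float64(82.6)) -> [  0.6  -0.2 193.3] [ 0.04 -0.03  2.  ]
```

View pics/w3.png

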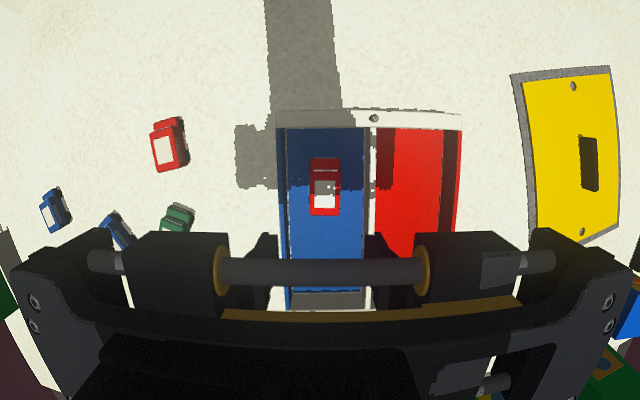

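The red van is at (326,188) in the blue side, centred, and the cover lies within the mat at right. I'll descend and grip.

send_rows(
  plan=[
    [0,0,40,0,0,1,-0.1],
    [0,0,80,0,0,2,-0.1],
    [0,0,115,0,0,2,-0.1],
    [0,0,140,0,0,2,-0.1],
    [0,0,160,0,0,2,-0.1],
    [0,0,175,0,0,2,-0.1],
    [0,0,187,0,0,2,-0.1],
    [0,0,192,0,0,2,-0.1],
    [0,0,192,0,0,2,0],
    [0,0,192,0,0,2,0.4],
  ],
)

```text
time_s: 13.65
tool_pos: [0.508, 0.0003, 0.01]
eef_rot: [0.204, 3.134, 0.001]
wrist_force: [0.2, 1.1, -0.7]
width: 0.0416
grip_force: 0.0
```

send_rows(
  plan=[
    [0,0,0,0,0,0,1],
    [0,0,0,0,0,0,1],
    [0,0,0,0,0,0,1],
    [0,0,0,0,0,0,1],
    [0,0,-5,0,0,0,1],
    [0,0,-15,0,0,0,1],
    [0,0,-30,0,0,0,1],
    [0,0,-50,0,0,0,1],
    [0,0,-75,0,0,0,1],
    [0,0,-80,0,0,0,1],
  ],
)

```text
time_s: 14.65
tool_pos: [0.5091, -0.0004, 0.0922]
eef_rot: [0.205, 3.13, 0.001]
wrist_force: [0.3, 0.3, -0.4]
width: 0.0337
grip_force: 30.0
```

```bash
cat >> h.py <<'E'
def slot(side,x):
    a=np.radians(-5.0); y=.049 if side=='red' else -.049
    return .552+np.cos(a)*x-np.sin(a)*y, .0475+np.sin(a)*x+np.cos(a)*y
E
python3 - <<'E'
from h import *
x,y=slot('red',-.06); print(env.sense()['grip_force'])
go((x,y,.09,85),(x,y,.01,85))
E
```

```text
29.999842294491827
now [ 0.5091 -0.0004  0.0922] yaw 82.5 q7 1.56 w 0.0337 t 14.7
(np.float64(0.49649894950913054), np.float64(0.10154288477135502), 0.09, np.float64(85.0)) -> [25.8 99.4  2.2] [ 0.07  0.28 -2.5 ]
(np.float64(0.49649894950913054), np.float64(0.10154288477135502), 0.01, np.float64(85.0)) -> [26.2 99.3 82.2] [ 0.07  0.28 -2.5 ]
```

send_rows(
  plan=[
    [8,30,0,0,0,-1,1],
    [17,65,0,0,0,-2,1],
    [24,92,0,0,0,-2.5,1],
    [26,99,0,0,0,-2.5,1],
    [26,99,10,0,0,-2.5,1],
    [26,99,30,0,0,-2.5,1],
    [26,99,50,0,0,-2.5,1],
    [26,99,68,0,0,-2.5,1],
    [26,99,77,0,0,-2.5,1],
    [26,99,81,0,0,-2.5,1],
  ],
)

```text
time_s: 15.65
tool_pos: [0.4935, 0.0989, 0.0095]
eef_rot: [-0.14, -3.134, 0.002]
wrist_force: [-12.5, -4.0, 46.4]
width: 0.0335
grip_force: 30.0
```

send_rows(
  plan=[
    [0,0,0,0,0,0,1],
    [0,0,0,0,0,0,0.2],
    [0,0,0,0,0,0,0],
    [0,0,0,0,0,0,-0.1],
    [0,0,0,0,0,0,-0.1],
    [0,0,-30,0,0,0,-0.1],
    [0,0,-70,0,0,0,-0.1],
    [0,0,-110,0,0,0,-0.1],
    [0,0,-150,0,0,0,-1],
    [0,0,-150,0,0,0,-1],
  ],
)

```text
time_s: 16.65
tool_pos: [0.4983, 0.1021, 0.1635]
eef_rot: [0.136, 3.128, 0.007]
wrist_force: [0.7, 0.5, 0.3]
width: 0.057
grip_force: 0.0
```

```bash
python3 - <<'E'
from h import *
vans('wrist','red1',0.);vans('wrist','blue1',0.); go((.4345,-.18,.16,95.5))
E
```

```text
red1 pose [0.4908 0.0993] yaw deg 355.1 iou 0.97 conf 0.92 rgb [130  65  56] uv [319. 188.] 2314
red1 pose [ 0.434  -0.1801] yaw deg 7.7 iou 0.87 conf 0.82 rgb [148  89  77] uv [ 87. 164.] 1545
red1 pose [ 0.5334 -0.3205] yaw deg 104.4 iou 0.44 conf 0.39 rgb [50 64 81] uv [ 50. 239.] 341
blue1 pose [ 0.4947 -0.4227] yaw deg 13.0 iou 0.71 conf 0.70 rgb [62 73 84] uv [  4. 228.] 623
blue1 pose [ 0.5302 -0.321 ] yaw deg 103.5 iou 0.32 conf 0.55 rgb [48 61 76] uv [ 50. 242.] 249
blue1 pose [0.4263 0.3017] yaw deg 18.3 iou 0.13 conf 0.43 rgb [220 191   2] uv [542. 156.] 17944
now [0.4935 0.1012 0.1573] yaw 85.0 q7 1.33 w 0.0716 t 16.9
(0.4345, -0.18, 0.16, np.float64(95.5)) -> [  34.4 -285.3   -2.4] [ -0.04  -0.14 -10.47]
```

send_rows(
  plan=[
    [3,-25,0,0,0,-1,-1],
    [8,-65,0,0,0,-3,-1],
    [13,-107,0,0,0,-4,-1],
    [18,-150,0,0,0,-6,-1],
    [23,-192,0,0,0,-8,-1],
    [28,-232,5,0,0,-9,-1],
    [32,-265,20,0,0,-10,-1],
    [34,-282,45,0,0,-11,-1],
    [34,-285,75,0,0,-11,-1],
    [34,-285,80,0,0,-11,-1],
  ],
)

```text
time_s: 17.85
tool_pos: [0.4322, -0.1794, 0.0747]
eef_rot: [0.161, -3.128, -0.003]
wrist_force: [-0.9, 0.5, -0.0]
width: 0.0871
grip_force: 0.0
```

```bash
python3 - <<'E'
from h import *
vans('wrist','red1',0.); go((.434,-.18,.006,96.5))
E
```

```text
red1 pose [ 0.4346 -0.1805] yaw deg 183.1 iou 0.89 conf 0.57 rgb [110  71  62] uv [319. 220.] 3681
now [ 0.4345 -0.179   0.077 ] yaw 96.0 q7 2.23 w 0.0873 t 17.9
(0.434, -0.18, 0.006, np.float64(96.5)) -> [ 0.3 -1.  71. ] [ 0.08 -0.26 -0.49]
```

send_rows(
  plan=[
    [0,-1,25,0,0,0,-1],
    [0,-1,45,0,0,0,-1],
    [0,-1,60,0,0,0,-1],
    [0,-1,68,0,0,0,-1],
    [0,-1,70,0,0,0,-1],
    [0,-1,70,0,0,0,0],
    [0,-1,70,0,0,0,0.4],
    [0,-1,70,0,0,0,1],
    [0,-1,70,0,0,0,1],
    [0,-1,70,0,0,0,1],
  ],
)

```text
time_s: 18.95
tool_pos: [0.4362, -0.1806, 0.0088]
eef_rot: [-0.165, 3.137, 0.0]
wrist_force: [-0.3, 0.4, 0.5]
width: 0.0553
grip_force: 0.0
```

send_rows(
  plan=[
    [0,0,0,0,0,0,1],
    [0,0,0,0,0,0,1],
    [0,0,0,0,0,0,1],
    [0,0,-5,0,0,0,1],
    [0,0,-15,0,0,0,1],
    [0,0,-30,0,0,0,1],
    [0,0,-50,0,0,0,1],
    [0,0,-75,0,0,0,1],
    [0,0,-95,0,0,0,1],
    [0,0,-95,0,0,0,1],
  ],
)

```text
time_s: 19.95
tool_pos: [0.4379, -0.1813, 0.1064]
eef_rot: [-0.164, 3.131, -0.002]
wrist_force: [0.1, 0.1, 0.2]
width: 0.0338
grip_force: 30.0
```

```bash
python3 - <<'E'
from h import *
x,y=slot('red',.05); print(env.sense()['grip_force'])
go((x,y,.1,85),(x,y,.012,85))
E
```

```text
29.999453611671925
now [ 0.4379 -0.1813  0.1064] yaw 96.0 q7 2.20 w 0.0338 t 19.9
(np.float64(0.6060803662992226), np.float64(0.09195575306911263), 0.1, np.float64(85.0)) -> [-195.8  254.2    7.2] [-0.06  0.35 11.01]
(np.float64(0.6060803662992226), np.float64(0.09195575306911263), 0.012, np.float64(85.0)) -> [-195.3  254.4   95.2] [-0.06  0.35 11.01]
```

send_rows(
  plan=[
    [-15,20,0,0,0,1,1],
    [-43,56,0,0,0,2,1],
    [-72,94,0,0,0,4,1],
    [-101,132,0,0,0,6,1],
    [-130,169,0,0,0,8,1],
    [-158,206,0,0,0,10,1],
    [-182,237,0,0,0,11,1],
    [-196,254,0,0,0,11,1],
    [-196,254,5,0,0,11,1],
    [-196,254,5,0,0,11,1],
  ],
)

```text
time_s: 20.95
tool_pos: [0.6029, 0.0922, 0.0969]
eef_rot: [-0.136, -3.135, 0.002]
wrist_force: [-0.5, -0.4, -1.5]
width: 0.0341
grip_force: 30.0
```

```bash
python3 - <<'E'
from h import *
x,y=slot('red',.05); print(env.sense()['grip_force'])
go((x,y,.014,85))
E
```

```text
29.99909053556621
now [0.6029 0.0922 0.0969] yaw 85.0 q7 1.52 w 0.0341 t 20.9
(np.float64(0.6060803662992226), np.float64(0.09195575306911263), 0.014, np.float64(85.0)) -> [-3.4  0.2 82.9] [-0.09 -0.18  0.05]
```

send_rows(
  plan=[
    [0,0,20,0,0,0,1],
    [0,0,40,0,0,0,1],
    [0,0,58,0,0,0,1],
    [0,0,70,0,0,0,1],
    [0,0,78,0,0,0,1],
    [0,0,83,0,0,0,1],
    [0,0,83,0,0,0,1],
    [0,0,83,0,0,0,0.2],
    [0,0,83,0,0,0,0],
    [0,0,83,0,0,0,-0.1],
  ],
)

```text
time_s: 21.95
tool_pos: [0.6048, 0.0927, 0.0162]
eef_rot: [0.136, 3.137, 0.001]
wrist_force: [0.3, 1.0, 0.4]
width: 0.0435
grip_force: 0.0
```

send_rows(
  plan=[
    [0,0,0,0,0,0,-0.1],
    [0,0,0,0,0,0,-0.1],
    [0,0,-30,0,0,0,-0.1],
    [0,0,-70,0,0,0,-0.1],
    [0,0,-110,0,0,0,-0.1],
    [0,0,-140,0,0,0,-1],
    [0,0,-140,0,0,0,-1],
    [0,0,-140,0,0,0,-1],
    [0,0,-140,0,0,0,-1],
    [0,0,-140,0,0,0,-1],
  ],
)

```text
time_s: 22.95
tool_pos: [0.6033, 0.0925, 0.154]
eef_rot: [-0.136, -3.136, 0.001]
wrist_force: [-0.0, 0.6, -0.5]
width: 0.0796
grip_force: 0.0
```

```bash
python3 - <<'E'
from h import *
d=imaging.snapshot('wrist'); cv2.imwrite('pics/w4.png',d['image'][:,:,::-1])
vans('wrist','red1',0.004);vans('wrist','blue1',0.);vans('top','blue1',0.); go((.672,-.2,.16,70))
E
```

```text
red1 pose [0.6018 0.0925] yaw deg 353.3 iou 0.96 conf 0.91 rgb [137  68  60] uv [321. 198.] 2480
red1 pose [0.4899 0.0995] yaw deg 354.6 iou 0.97 conf 0.56 rgb [107  58  51] uv [320.  83.] 2465
blue1 pose [ 0.4983 -0.405 ] yaw deg 109.8 iou 0.17 conf 0.69 rgb [32 37 43] uv [  1. 165.] 151
blue1 pose [ 0.5444 -0.2994] yaw deg 33.4 iou 0.84 conf 0.59 rgb [ 76  90 103] uv [ 37. 185.] 1111
blue1 pose [ 0.6749 -0.2006] yaw deg 160.7 iou 0.88 conf 0.57 rgb [ 87 100 118] uv [369. 185.] 206
now [0.6042 0.0925 0.1553] yaw 85.0 q7 1.49 w 0.0868 t 23.3
(0.672, -0.2, 0.16, np.float64(70.0)) -> [ -92.9 -285.5   -4.7] [-0.01 -0.02 15.02]
```

View pics/w4.png

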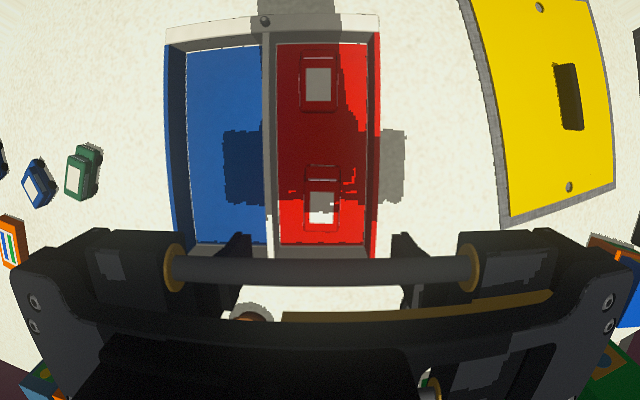

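Both reds are in the red side, at (320,83) and (321,198). Next is the blue van near the cup.

send_rows(
  plan=[
    [-8,-25,0,0,0,1,-1],
    [-20,-62,0,0,0,3,-1],
    [-33,-102,0,0,0,5,-1],
    [-46,-142,0,0,0,7,-1],
    [-59,-182,0,0,0,9,-1],
    [-72,-222,0,0,0,11,-1],
    [-85,-260,0,0,0,13,-1],
    [-93,-285,15,0,0,14,-1],
    [-93,-285,35,0,0,14,-1],
    [-93,-285,40,0,0,14,-1],
  ],
)

```text
time_s: 24.3
tool_pos: [0.6706, -0.2001, 0.113]
eef_rot: [-0.52, -3.094, -0.0]
wrist_force: [-0.2, 0.7, -0.1]
width: 0.0872
grip_force: 0.0
```

```bash
python3 - <<'E'
from h import *
b=[o[0] for o in vans('wrist','blue1',0.)]; b=min(b,key=lambda p:np.hypot(*(p[:2]-[.673,-.2])))
go((b[0],b[1],.006,np.degrees(b[2])+90))
E
```

```text
blue1 pose [ 0.4937 -0.4237] yaw deg 20.6 iou 0.87 conf 0.68 rgb [ 83  97 111] uv [ 66. 125.] 1929
blue1 pose [ 0.6731 -0.1995] yaw deg 161.3 iou 0.94 conf 0.67 rgb [ 80  91 103] uv [325. 208.] 3105
blue1 pose [ 0.5452 -0.1957] yaw deg 334.1 iou 0.94 conf 0.67 rgb [78 90 75] uv [279.  71.] 3259
blue1 pose [ 0.5443 -0.2993] yaw deg 31.8 iou 0.90 conf 0.59 rgb [110 126 142] uv [174. 119.] 2804
now [ 0.6717 -0.1983  0.1143] yaw 71.1 q7 1.77 w 0.0872 t 24.4
(np.float64(0.6731431737034019), np.float64(-0.19950197261129604), 0.006, np.float64(71.3)) -> [ -2.   -0.7 108.3] [ 0.03 -0.15 -0.23]
```

send_rows(
  plan=[
    [-1,-1,35,0,0,0,-1],
    [-2,-1,65,0,0,0,-1],
    [-2,-1,88,0,0,0,-1],
    [-2,-1,102,0,0,0,-1],
    [-2,-1,107,0,0,0,-1],
    [-2,-1,107,0,0,0,0],
    [-2,-1,107,0,0,0,0.4],
    [-2,-1,107,0,0,0,1],
    [-2,-1,107,0,0,0,1],
    [-2,-1,107,0,0,0,1],
  ],
)

```text
time_s: 25.4
tool_pos: [0.6741, -0.2011, 0.0091]
eef_rot: [0.518, 3.098, 0.0]
wrist_force: [0.2, 0.3, -0.5]
width: 0.0551
grip_force: 0.0
```

send_rows(
  plan=[
    [0,0,0,0,0,0,1],
    [0,0,0,0,0,0,1],
    [0,0,0,0,0,0,1],
    [0,0,-5,0,0,0,1],
    [0,0,-15,0,0,0,1],
    [0,0,-30,0,0,0,1],
    [0,0,-50,0,0,0,1],
    [0,0,-75,0,0,0,1],
    [0,0,-95,0,0,0,1],
    [0,0,-95,0,0,0,1],
  ],
)

```text
time_s: 26.4
tool_pos: [0.6762, -0.2023, 0.1084]
eef_rot: [0.517, 3.091, -0.001]
wrist_force: [0.3, -0.7, -0.0]
width: 0.0341
grip_force: 30.0
```

```bash
python3 - <<'E'
from h import *
x,y=slot('blue',.072); print(env.sense()['grip_force'])
go((x,y,.1,85),(x,y,.014,85))
E
```

```text
29.999867998994887
now [ 0.6762 -0.2023  0.1084] yaw 71.0 q7 1.77 w 0.0341 t 26.4
(np.float64(0.6194553868679705), np.float64(-0.007588753684326918), 0.1, np.float64(85.0)) -> [117.1 165.7   7.5] [ -0.02   0.46 -13.99]
(np.float64(0.6194553868679705), np.float64(-0.007588753684326918), 0.014, np.float64(85.0)) -> [117.8 165.6  93.5] [ -0.02   0.46 -13.99]
```

send_rows(
  plan=[
    [12,17,0,0,0,-2,1],
    [30,42,0,0,0,-4,1],
    [50,70,0,0,0,-6,1],
    [70,98,0,0,0,-8,1],
    [88,124,0,0,0,-11,1],
    [105,148,0,0,0,-13,1],
    [117,163,0,0,0,-14,1],
    [119,166,0,0,0,-14,1],
    [119,166,5,0,0,-14,1],
    [119,166,5,0,0,-14,1],
  ],
)

```text
time_s: 27.4
tool_pos: [0.6149, -0.0072, 0.0978]
eef_rot: [-0.14, -3.138, 0.002]
wrist_force: [0.4, -0.5, -0.1]
width: 0.0337
grip_force: 30.0
```

```bash
python3 - <<'E'
from h import *
x,y=slot('blue',.07); print(env.sense()['grip_force'])
go((x,y,.014,85)); imaging.snapshot('wrist')
go((x,y,.014,85))
E
```

```text
29.999526226893067
now [ 0.6149 -0.0072  0.0978] yaw 84.9 q7 1.70 w 0.0337 t 27.4
(np.float64(0.617462997471787), np.float64(-0.007414442198831604), 0.014, np.float64(85.0)) -> [-2.6  0.1 83.8] [-0.08 -0.05 -0.11]
now [ 0.6152 -0.0075  0.098 ] yaw 84.9 q7 1.70 w 0.0336 t 27.4
(np.float64(0.617462997471787), np.float64(-0.007414442198831604), 0.014, np.float64(85.0)) -> [-2.3  0.4 84. ] [-0.08 -0.03 -0.14]
```

send_rows(
  plan=[
    [-1,0,20,0,0,0,1],
    [-1,0,40,0,0,0,1],
    [-1,0,58,0,0,0,1],
    [-1,0,70,0,0,0,1],
    [-1,0,78,0,0,0,1],
    [-1,0,83,0,0,0,1],
    [-1,0,83,0,0,0,1],
    [-1,0,83,0,0,0,0.2],
    [-1,0,83,0,0,0,0],
    [-1,0,83,0,0,0,-0.1],
  ],
)

```text
time_s: 28.45
tool_pos: [0.6168, -0.0054, 0.0162]
eef_rot: [0.136, 3.137, 0.0]
wrist_force: [-0.5, -0.8, 0.7]
width: 0.0436
grip_force: 0.0
```

send_rows(
  plan=[
    [0,0,0,0,0,0,-0.1],
    [0,0,0,0,0,0,-0.1],
    [0,0,-30,0,0,0,-0.1],
    [0,0,-70,0,0,0,-0.1],
    [0,0,-110,0,0,0,-0.1],
    [0,0,-140,0,0,0,-1],
    [0,0,-140,0,0,0,-1],
    [0,0,-140,0,0,0,-1],
    [0,0,-140,0,0,0,-1],
    [0,0,-140,0,0,0,-1],
  ],
)

```text
time_s: 29.45
tool_pos: [0.6153, -0.0053, 0.1539]
eef_rot: [-0.136, -3.136, 0.001]
wrist_force: [0.0, 0.2, -0.3]
width: 0.0798
grip_force: 0.0
```

```bash
python3 - <<'E'
from h import *
vans('wrist','blue1',0.004);vans('top','blue1',0.); go((.545,-.3,.16,120),(.545,-.3,.16,30));print(env.sense()['qpos'])
E
```

```text
blue1 pose [ 0.5443 -0.2958] yaw deg 37.8 iou 0.84 conf 0.69 rgb [ 88 101 114] uv [ 75. 168.] 1508
blue1 pose [ 0.4941 -0.4177] yaw deg 17.1 iou 0.84 conf 0.64 rgb [71 85 99] uv [ 19. 145.] 1070
blue1 pose [0.6017 0.092 ] yaw deg 353.4 iou 0.90 conf 0.60 rgb [161  87  76] uv [416. 181.] 2474
blue1 pose [ 0.4964 -0.4263] yaw deg 14.8 iou 0.90 conf 0.79 rgb [ 82  93 104] uv [440. 241.] 247
blue1 pose [ 0.5468 -0.3006] yaw deg 27.9 iou 0.93 conf 0.73 rgb [ 85  95 108] uv [399. 227.] 254
now [ 0.6159 -0.0055  0.1547] yaw 85.0 q7 1.67 w 0.0862 t 29.6
(0.545, -0.3, 0.16, np.float64(120.0)) -> [  45.  -299.6   -5.1] [  0.    -0.08 -34.99]
(0.545, -0.3, 0.16, np.float64(30.0)) -> [  45.  -299.6   -5.1] [-0.06 -0.06 55.01]
[-0.4275  0.4702  0.5027  1.7744 -0.2681  0.9668  1.6672]
```

send_rows(
  plan=[
    [4,-25,0,0,0,8,-1],
    [9,-60,0,0,0,16,-1],
    [15,-100,0,0,0,24,-1],
    [21,-140,0,0,0,32,-1],
    [27,-180,0,0,0,40,-1],
    [33,-220,0,0,0,48,-1],
    [39,-260,0,0,0,56,-1],
    [43,-288,0,0,0,64,-1],
    [45,-299,0,0,0,72,-1],
    [45,-299,0,0,0,80,-1],
  ],
)

```text
time_s: 30.65
tool_pos: [0.5439, -0.3025, 0.1556]
eef_rot: [2.134, 2.305, -0.002]
wrist_force: [-0.8, -0.3, -0.2]
width: 0.0868
grip_force: 0.0
```

send_rows(
  plan=[
    [0,0,0,0,0,8,-1],
    [0,0,0,0,0,16,-1],
    [0,0,0,0,0,24,-1],
    [0,0,0,0,0,32,-1],
    [0,0,0,0,0,40,-1],
    [0,0,0,0,0,48,-1],
    [0,0,10,0,0,56,-1],
    [0,0,25,0,0,62,-1],
    [0,0,40,0,0,65,-1],
    [0,0,40,0,0,65,-1],
  ],
)

```text
time_s: 31.65
tool_pos: [0.5445, -0.2982, 0.1131]
eef_rot: [-3.032, -0.814, 0.006]
wrist_force: [0.2, -0.1, -1.0]
width: 0.0871
grip_force: 0.0
```

```bash
python3 - <<'E'
from h import *
b=[o[0] for o in vans('wrist','blue1',0.)]; b=min(b,key=lambda p:np.hypot(*(p[:2]-[.545,-.3])))
go((b[0],b[1],.006,np.degrees(b[2])+90))
E
```

```text
blue1 pose [ 0.5454 -0.2996] yaw deg 29.0 iou 0.94 conf 0.68 rgb [ 84  95 107] uv [324. 205.] 2912
blue1 pose [ 0.4848 -0.4292] yaw deg 58.3 iou 0.29 conf 0.65 rgb [74 85 96] uv [400. 301.] 575
now [ 0.5455 -0.2995  0.1154] yaw -59.9 q7 0.08 w 0.0871 t 31.8
(np.float64(0.5454094703393472), np.float64(-0.29959348742726066), 0.006, np.float64(-61.0)) -> [ -0.    0.1 109.4] [-0.01  0.04  1.1 ]
```

send_rows(
  plan=[
    [0,0,35,0,0,1,-1],
    [0,0,65,0,0,1,-1],
    [0,0,88,0,0,1,-1],
    [0,0,102,0,0,1,-1],
    [0,0,108,0,0,1,-1],
    [0,0,108,0,0,1,0],
    [0,0,108,0,0,1,0.4],
    [0,0,108,0,0,1,1],
    [0,0,108,0,0,1,1],
    [0,0,108,0,0,1,1],
  ],
)

```text
time_s: 32.75
tool_pos: [0.5457, -0.2995, 0.008]
eef_rot: [3.041, 0.787, 0.001]
wrist_force: [-0.3, -0.2, 0.2]
width: 0.0548
grip_force: 0.0
```

send_rows(
  plan=[
    [0,0,0,0,0,0,1],
    [0,0,0,0,0,0,1],
    [0,0,0,0,0,0,1],
    [0,0,-5,0,0,0,1],
    [0,0,-15,0,0,0,1],
    [0,0,-30,0,0,0,1],
    [0,0,-50,0,0,0,1],
    [0,0,-75,0,0,0,1],
    [0,0,-95,0,0,0,1],
    [0,0,-95,0,0,0,1],
  ],
)

```text
time_s: 33.75
tool_pos: [0.547, -0.3011, 0.1066]
eef_rot: [3.037, 0.786, 0.008]
wrist_force: [-0.5, 0.3, -0.5]
width: 0.0339
grip_force: 30.0
```

```bash
python3 - <<'E'
from h import *
x,y=slot('blue',.0); print(env.sense()['grip_force'])
go((x,y,.1,85))
E
```

```text
29.99955978244543
now [ 0.547  -0.3011  0.1066] yaw -61.0 q7 0.07 w 0.0339 t 33.8
(np.float64(0.5477293686053648), np.float64(-0.001313540206495531), 0.1, np.float64(-95.0)) -> [ 146.  -261.8    5.6] [ 0.24 -0.29 34.01]
```

send_rows(
  plan=[
    [12,-22,0,0,0,3,1],
    [32,-58,0,0,0,8,1],
    [54,-96,0,0,0,13,1],
    [75,-134,0,0,0,18,1],
    [96,-172,0,0,0,23,1],
    [117,-209,0,0,0,28,1],
    [135,-242,0,0,0,32,1],
    [145,-260,0,0,0,34,1],
    [146,-262,5,0,0,34,1],
    [146,-262,5,0,0,34,1],
  ],
)

```text
time_s: 34.75
tool_pos: [0.5453, 0.0008, 0.0967]
eef_rot: [3.138, -0.134, -0.003]
wrist_force: [-0.0, -0.6, -0.2]
width: 0.0338
grip_force: 30.0
```

```bash
python3 - <<'E'
from h import *
x,y=slot('blue',.0); print(env.sense()['grip_force'])
vans('wrist','blue1',.004)
go((x,y,.014,85))
E
```

```text
29.99942642636597
blue1 pose [ 0.4923 -0.4096] yaw deg 48.0 iou 0.39 conf 0.69 rgb [51 57 61] uv [635. 218.] 502
blue1 pose [ 0.6134 -0.0056] yaw deg 355.6 iou 0.92 conf 0.63 rgb [116 146 181] uv [324. 123.] 3725
blue1 pose [0.5319 0.0046] yaw deg 269.2 iou 0.65 conf 0.55 rgb [48 65 87] uv [320. 237.] 5511
now [ 0.5456 -0.0011  0.0975] yaw -95.1 q7 -0.90 w 0.0338 t 34.9
(np.float64(0.5477293686053648), np.float64(-0.001313540206495531), 0.014, np.float64(-95.0)) -> [ 2.1  0.  83.5] [ 0.04  0.01 -0.09]
```

send_rows(
  plan=[
    [-2,0,20,0,0,0,1],
    [-2,0,40,0,0,0,1],
    [-2,0,58,0,0,0,1],
    [-2,0,70,0,0,0,1],
    [-2,0,78,0,0,0,1],
    [-2,0,83,0,0,0,1],
    [-2,0,83,0,0,0,1],
    [-2,0,83,0,0,0,0.2],
    [-2,0,83,0,0,0,0],
    [-2,0,83,0,0,0,-0.1],
  ],
)

```text
time_s: 35.85
tool_pos: [0.5444, 0.0008, 0.015]
eef_rot: [-3.138, 0.136, -0.001]
wrist_force: [0.2, 0.2, 0.4]
width: 0.0433
grip_force: 0.0
```

send_rows(
  plan=[
    [0,0,0,0,0,0,-0.1],
    [0,0,0,0,0,0,-0.1],
    [0,0,-30,0,0,0,-0.1],
    [0,0,-70,0,0,0,-0.1],
    [0,0,-110,0,0,0,-0.1],
    [0,0,-140,0,0,0,-1],
    [0,0,-140,0,0,0,-1],
    [0,0,-140,0,0,0,-1],
    [0,0,-140,0,0,0,-1],
    [0,0,-140,0,0,0,-1],
  ],
)

```text
time_s: 36.85
tool_pos: [0.5432, 0.0009, 0.1533]
eef_rot: [3.138, -0.137, -0.004]
wrist_force: [-0.0, -0.5, -0.2]
width: 0.0798
grip_force: 0.0
```

```bash
python3 - <<'E'
from h import *
vans('wrist','blue1',0.004);vans('top','blue1',0.); go((.496,-.425,.15,-77))
E
```

```text
blue1 pose [ 0.496  -0.4191] yaw deg 15.7 iou 0.84 conf 0.88 rgb [ 91 100 108] uv [614. 203.] 1016
blue1 pose [ 0.6141 -0.0058] yaw deg 174.5 iou 0.93 conf 0.77 rgb [116 145 181] uv [322. 123.] 2444
blue1 pose [0.5443 0.0005] yaw deg 355.7 iou 0.94 conf 0.55 rgb [ 80  99 120] uv [322. 196.] 2315
blue1 pose [ 0.4962 -0.4266] yaw deg 190.2 iou 0.81 conf 0.50 rgb [ 85  96 108] uv [440. 241.] 215
now [0.5437 0.0006 0.1539] yaw -95.0 q7 -1.04 w 0.0859 t 37.0
(0.496, -0.425, 0.15, np.float64(-77.0)) -> [-10.5 428.1   4.2] [  0.03   0.07 -18.  ]
```

send_rows(
  plan=[
    [-1,30,0,0,0,-2,-1],
    [-2,75,0,0,0,-4,-1],
    [-3,122,0,0,0,-6,-1],
    [-4,170,0,0,0,-8,-1],
    [-5,218,0,0,0,-10,-1],
    [-6,266,0,0,0,-12,-1],
    [-7,313,0,0,0,-14,-1],
    [-8,360,0,0,0,-16,-1],
    [-10,405,10,0,0,-18,-1],
    [-10,428,25,0,0,-18,-1],
  ],
)

```text
time_s: 38.05
tool_pos: [0.4948, -0.4302, 0.1302]
eef_rot: [3.118, 0.349, 0.001]
wrist_force: [-0.4, -0.2, -0.9]
width: 0.0871
grip_force: 0.0
```

```bash
python3 - <<'E'
from h import *
b=[o[0] for o in vans('wrist','blue1',0.)]; b=min(b,key=lambda p:np.hypot(*(p[:2]-[.496,-.425])))
go((b[0],b[1],.006,np.degrees(b[2])+90))
E
```

```text
blue1 pose [0.5473 0.0335] yaw deg 351.5 iou 0.52 conf 0.93 rgb [ 66  86 105] uv [ 5. 94.] 652
blue1 pose [0.6215 0.0316] yaw deg 349.4 iou 0.65 conf 0.79 rgb [ 62  86 110] uv [16. 39.] 935
blue1 pose [ 0.4943 -0.4252] yaw deg 13.4 iou 0.94 conf 0.72 rgb [ 88 100 111] uv [316. 199.] 2577
now [ 0.4936 -0.4284  0.1278] yaw -77.3 q7 -0.13 w 0.0869 t 38.1
(np.float64(0.4942612139142916), np.float64(-0.4251605034054318), 0.006, np.float64(-76.6)) -> [  1.8  -3.  121.8] [-0.01  0.21 -0.76]
```

send_rows(
  plan=[
    [2,-3,40,0,0,-1,-1],
    [2,-3,75,0,0,-1,-1],
    [2,-3,100,0,0,-1,-1],
    [2,-3,115,0,0,-1,-1],
    [2,-3,121,0,0,-1,-1],
    [2,-3,121,0,0,-1,0],
    [2,-3,121,0,0,-1,0.4],
    [2,-3,121,0,0,-1,1],
    [2,-3,121,0,0,-1,1],
    [2,-3,121,0,0,-1,1],
  ],
)

```text
time_s: 39.15
tool_pos: [0.4985, -0.4216, 0.0091]
eef_rot: [3.118, 0.383, 0.001]
wrist_force: [0.2, 0.1, -0.3]
width: 0.055
grip_force: 0.0
```

send_rows(
  plan=[
    [0,0,0,0,0,0,1],
    [0,0,0,0,0,0,1],
    [0,0,0,0,0,0,1],
    [0,0,-5,0,0,0,1],
    [0,0,-15,0,0,0,1],
    [0,0,-30,0,0,0,1],
    [0,0,-50,0,0,0,1],
    [0,0,-75,0,0,0,1],
    [0,0,-95,0,0,0,1],
    [0,0,-95,0,0,0,1],
  ],
)

```text
time_s: 40.15
tool_pos: [0.4995, -0.4236, 0.1082]
eef_rot: [3.113, 0.382, 0.008]
wrist_force: [0.4, -0.7, -0.7]
width: 0.0336
grip_force: 30.0
```

```bash
python3 - <<'E'
from h import *
x,y=slot('blue',-.073); print(env.sense()['grip_force'])
go((x,y,.1,85))
E
```

```text
29.99982881359756
now [ 0.4995 -0.4236  0.1082] yaw -76.0 q7 -0.11 w 0.0336 t 40.1
(np.float64(0.4750071556446674), np.float64(0.005048829014083517), 0.1, np.float64(-95.0)) -> [  79.9 -421.9    6. ] [ 0.29 -0.3  19.  ]
```

send_rows(
  plan=[
    [6,-30,0,0,0,1,1],
    [15,-75,0,0,0,3,1],
    [24,-122,0,0,0,5,1],
    [33,-170,0,0,0,7,1],
    [43,-218,0,0,0,9,1],
    [52,-266,0,0,0,11,1],
    [61,-313,0,0,0,13,1],
    [71,-360,0,0,0,16,1],
    [80,-403,0,0,0,18,1],
    [84,-422,0,0,0,19,1],
  ],
)

```text
time_s: 41.15
tool_pos: [0.4767, 0.0131, 0.103]
eef_rot: [-3.137, 0.128, 0.003]
wrist_force: [-0.1, -0.7, -0.8]
width: 0.0341
grip_force: 30.0
```

send_rows(
  plan=[
    [0,0,0,0,0,0,1],
    [0,0,5,0,0,0,1],
    [0,0,5,0,0,0,1],
    [0,0,5,0,0,0,1],
    [0,0,5,0,0,0,1],
    [0,0,5,0,0,0,1],
    [0,0,5,0,0,0,1],
    [0,0,5,0,0,0,1],
    [0,0,5,0,0,0,1],
    [0,0,5,0,0,0,1],
  ],
)

```text
time_s: 42.15
tool_pos: [0.4775, 0.0084, 0.0985]
eef_rot: [-3.139, 0.136, 0.0]
wrist_force: [0.2, -0.2, -0.5]
width: 0.0339
grip_force: 30.0
```

```bash
python3 - <<'E'
from h import *
x,y=slot('blue',-.069); print(env.sense()['grip_force'])
d=imaging.snapshot('wrist'); cv2.imwrite('pics/w5.png',d['image'][:,:,::-1])
go((x,y,.014,85))
E
```

```text
29.999854881316423
now [0.4774 0.0084 0.0985] yaw -95.0 q7 -1.00 w 0.0335 t 42.2
(np.float64(0.47899193443703436), np.float64(0.004700206043092882), 0.014, np.float64(-95.0)) -> [ 1.9  3.6 84.5] [-0.01  0.    0.03]
```

View pics/w5.png

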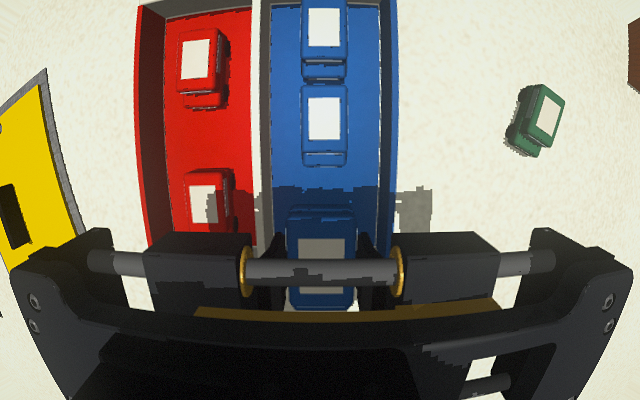

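```bash
python3 - <<'E'
from h import *
d=imaging.snapshot('wrist')
for r in trace('blue1','wrist'):
    m=r['pixels'].astype(np.uint8)
    if m[250,322]: 
        ys,xs=np.nonzero(m); print(xs.min(),xs.max(),ys.min(),ys.max(),r['confidence'])
for uv,z in [((322,207),.1095),((322,207),.0895),((322,238),.1235),((322,309),.1235)]: print(uv,z,back(d,uv,z,True)[0])
E
```

```text
284 358 203 311 0.84
(322, 207) 0.1095 [0.5055 0.0052 0.1095]
(322, 207) 0.0895 [0.5001 0.0056 0.0895]
(322, 238) 0.1235 [0.4942 0.0062 0.1235]
(322, 309) 0.1235 [0.4544 0.0097 0.1235]
```

The held van's nose is at (322,207) and its front roof edge at (322,238), so it sits about 2 mm short of the slot. I'll correct and lower it.

send_rows(
  plan=[
    [2,3,5,0,0,0,1],
    [2,3,25,0,0,0,1],
    [2,3,45,0,0,0,1],
    [2,3,60,0,0,0,1],
    [2,3,72,0,0,0,1],
    [2,3,80,0,0,0,1],
    [2,3,84,0,0,0,1],
    [2,3,84,0,0,0,0.4],
    [2,3,84,0,0,0,0],
    [2,3,84,0,0,0,-0.1],
  ],
)

```text
time_s: 43.3
tool_pos: [0.4797, 0.0052, 0.015]
eef_rot: [-3.138, 0.136, -0.002]
wrist_force: [-0.3, -0.5, -0.7]
width: 0.0427
grip_force: 0.0
```

send_rows(
  plan=[
    [0,0,0,0,0,0,-0.1],
    [0,0,0,0,0,0,-0.1],
    [0,0,-30,0,0,0,-0.1],
    [0,0,-70,0,0,0,-0.1],
    [0,0,-110,0,0,0,-0.1],
    [0,0,-150,0,0,0,-1],
    [0,0,-190,0,0,0,-1],
    [0,0,-190,0,0,0,-1],
    [0,0,-190,0,0,0,-1],
    [0,0,-190,0,0,0,-1],
  ],
)

```text
time_s: 44.3
tool_pos: [0.4781, 0.0055, 0.2034]
eef_rot: [3.139, -0.136, -0.004]
wrist_force: [-0.2, -0.5, 0.1]
width: 0.08
grip_force: 0.0
```

```bash
python3 - <<'E'
from h import *
vans('wrist','blue1',0.004)
d=imaging.snapshot('top');a=d['image'];d=imaging.snapshot('wrist')
cv2.imwrite('pics/c6.png',np.vstack([cv2.resize(a[130:290,120:480],(640,284)),d['image'][:300]])[:,:,::-1])
go((.5048,.3966,.2,99.1),(.5048,.3966,.2,-80.9)); print(env.sense()['qpos'])
E
```

```text
blue1 pose [0.4759 0.0054] yaw deg 356.0 iou 0.93 conf 0.80 rgb [ 86 103 122] uv [318. 186.] 1640
blue1 pose [ 0.6199 -0.0064] yaw deg 177.9 iou 0.92 conf 0.62 rgb [118 145 180] uv [323.  61.] 1688
blue1 pose [ 0.556  -0.0089] yaw deg 178.0 iou 0.96 conf 0.55 rgb [113 143 179] uv [328. 118.] 1833
now [0.4785 0.0051 0.2035] yaw -95.0 q7 -1.30 w 0.0863 t 44.5
(0.5048, 0.3966, 0.2, np.float64(-80.9)) -> [  -7.9 -392.3    2.8] [  0.09   0.13 -14.1 ]
(0.5048, 0.3966, 0.2, np.float64(-80.9)) -> [  -7.9 -392.3    2.8] [  0.09   0.13 -14.1 ]
[-1.1079  0.352   1.2671  2.0501 -0.394   1.0204 -1.3026]
```

View pics/c6.png

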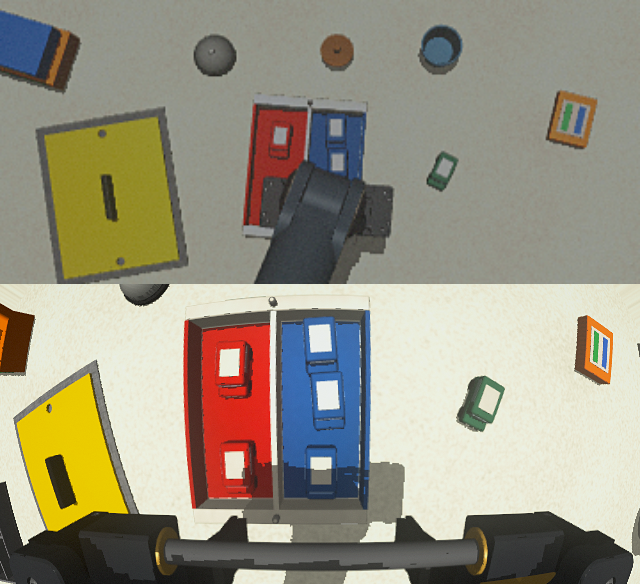

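All five vans are flat inside their sides (reds at (233,360) and (238,465), blues at (320,340), (328,400) and (320,470) of the composite), though the middle blue shifted about 1 cm. Green and the bystanders are untouched. Back to the cover.

send_rows(
  plan=[
    [-1,-25,0,0,0,-1,-1],
    [-2,-65,0,0,0,-3,-1],
    [-3,-108,0,0,0,-5,-1],
    [-4,-152,0,0,0,-7,-1],
    [-5,-196,0,0,0,-9,-1],
    [-6,-240,0,0,0,-11,-1],
    [-7,-284,0,0,0,-13,-1],
    [-8,-328,0,0,0,-14,-1],
    [-8,-370,0,0,0,-14,-1],
    [-8,-392,0,0,0,-14,-1],
  ],
)

```text
time_s: 45.5
tool_pos: [0.5041, 0.401, 0.2025]
eef_rot: [3.13, 0.255, -0.002]
wrist_force: [-0.6, -0.1, 0.0]
width: 0.087
grip_force: 0.0
```

send_rows(
  plan=[
    [0,0,0,0,0,0,-1],
    [0,0,0,0,0,0,-1],
    [0,0,0,0,0,0,-1],
    [0,0,0,0,0,0,-1],
    [0,0,0,0,0,0,-1],
    [0,0,0,0,0,0,-1],
    [0,0,0,0,0,0,-1],
    [0,0,0,0,0,0,-1],
    [0,0,0,0,0,0,-1],
    [0,0,0,0,0,0,-1],
  ],
)

```text
time_s: 46.5
tool_pos: [0.5052, 0.3964, 0.2045]
eef_rot: [-3.132, -0.247, 0.0]
wrist_force: [-0.8, 0.9, -0.6]
width: 0.0875
grip_force: 0.0
```

```bash
python3 - <<'E'
from h import *
d=imaging.snapshot('top')
for r in trace('cover','top')[:1]:
    p,i=fit(d,r['pixels'].astype(np.uint8),plate(.26,.206,.005),.003,[.505,.396,.16],False); print(p[:2],np.degrees(p[2]),i)
for n in ['red1','blue1']: vans('top',n,.004)
go((.5048,.3966,.0155,-80.9)); print(env.sense()['qpos'])
d=imaging.snapshot('wrist'); a=d['image']
for r in trace('cover','wrist')[:1]:
    m=r['pixels'].astype(np.uint8); p,i=fit(d,m,plate(.26,.206,.005),.003,[.505,.396,.16],True); print('wr',p[:2],np.degrees(p[2]),i)
cv2.imwrite('pics/w7.png',a[:,:,::-1])
E
```

```text
[0.5054 0.3939] 9.068145670894186 0.803801284876035
red1 pose [0.493  0.0978] yaw deg 179.0 iou 0.91 conf 0.76 rgb [137  82  78] uv [277. 242.] 215
red1 pose [0.6066 0.0891] yaw deg 179.9 iou 0.77 conf 0.65 rgb [142  89  86] uv [276. 208.] 177
blue1 pose [ 0.6227 -0.0091] yaw deg 179.8 iou 0.88 conf 0.77 rgb [ 84  97 118] uv [308. 202.] 208
blue1 pose [0.4764 0.0039] yaw deg 179.3 iou 0.91 conf 0.63 rgb [ 86  99 119] uv [306. 248.] 206
blue1 pose [ 0.5574 -0.009 ] yaw deg 0.1 iou 0.92 conf 0.57 rgb [ 82  94 115] uv [305. 223.] 225
now [0.5052 0.3964 0.2045] yaw -81.0 q7 -1.63 w 0.0868 t 46.8
(0.5048, 0.3966, 0.0155, np.float64(-80.9)) -> [ -0.4  -0.2 189. ] [-0.    0.   -0.08]
[-1.4114  0.6227  1.0463  1.6786 -0.5767  1.1834 -1.6319]
wr [0.5077 0.3975] 8.975524754147761 0.8693904417123111
```

View pics/w7.png

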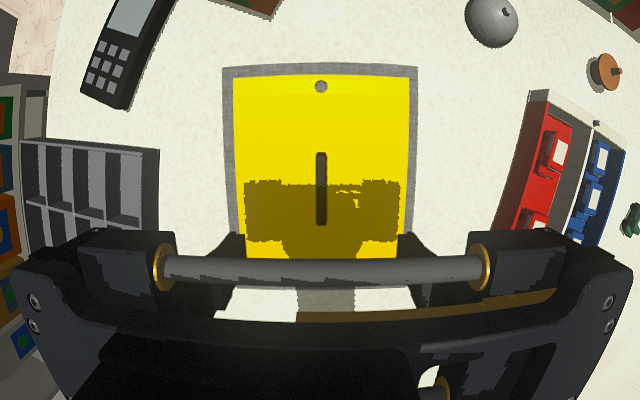

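The cover lies squarely on the mat, with the bar at (321,190) and the far hole at (321,86). I'll grip it.

send_rows(
  plan=[
    [0,0,40,0,0,0,-1],
    [0,0,80,0,0,0,-1],
    [0,0,115,0,0,0,-1],
    [0,0,145,0,0,0,-1],
    [0,0,168,0,0,0,-1],
    [0,0,182,0,0,0,-1],
    [0,0,188,0,0,0,-1],
    [0,0,188,0,0,0,0],
    [0,0,188,0,0,0,0.5],
    [0,0,188,0,0,0,0.7],
  ],
)

```text
time_s: 47.9
tool_pos: [0.506, 0.3969, 0.0179]
eef_rot: [-3.13, -0.247, -0.003]
wrist_force: [-0.4, -0.1, -0.4]
width: 0.0706
grip_force: 0.0
```

send_rows(
  plan=[
    [0,0,0,0,0,0,0.8],
    [0,0,0,0,0,0,1],
    [0,0,0,0,0,0,1],
    [0,0,0,0,0,0,1],
    [0,0,0,0,0,0,1],
    [0,0,0,0,0,0,1],
    [0,0,0,0,0,0,1],
    [0,0,0,0,0,0,1],
    [0,0,0,0,0,0,1],
    [0,0,0,0,0,0,1],
  ],
)

```text
time_s: 48.9
tool_pos: [0.5052, 0.3964, 0.0165]
eef_rot: [-3.132, -0.247, 0.0]
wrist_force: [-0.6, -0.6, -0.4]
width: 0.0116
grip_force: 30.0
```

```bash
python3 - <<'E'
from h import *
s=env.sense(); print(s['wrist_force'],s['grip_force'])
go((.5048,.3966,.015,-80.9))
E
```

```text
[-0.6079 -0.6042 -0.4068] 29.999276376329362
now [0.5052 0.3964 0.0165] yaw -81.0 q7 -1.48 w 0.0116 t 48.9
(0.5048, 0.3966, 0.015, np.float64(-80.9)) -> [-0.4 -0.3  1.5] [-0.    0.   -0.07]
```

send_rows(
  plan=[
    [0,0,-5,0,0,0,1],
    [0,0,-15,0,0,0,1],
    [0,0,-30,0,0,0,1],
    [0,0,-48,0,0,0,1],
    [0,0,-66,0,0,0,1],
    [0,0,-84,0,0,0,1],
    [0,0,-102,0,0,0,1],
    [0,0,-118,0,0,0,1],
    [0,0,-125,0,0,0,1],
    [0,0,-125,0,0,0,1],
  ],
)

```text
time_s: 49.9
tool_pos: [0.5058, 0.3967, 0.1428]
eef_rot: [-3.13, -0.247, -0.002]
wrist_force: [-0.1, 0.6, -2.7]
width: 0.0117
grip_force: 30.0
```

```bash
python3 - <<'E'
from h import *
s=env.sense(); print(s['wrist_force'],s['grip_force'])
go((.5515,.0462,.14,-95.1))
E
```

```text
[-0.0857  0.5854 -2.7354] 29.999266150407493
now [0.5058 0.3967 0.1428] yaw -81.0 q7 -1.59 w 0.0117 t 49.9
(0.5515, 0.0462, 0.14, np.float64(-95.1)) -> [ -9.8 353.3   2.4] [-0.08 -0.08 14.13]
```

send_rows(
  plan=[
    [-1,20,0,0,0,1,1],
    [-2,57,0,0,0,3,1],
    [-3,97,0,0,0,4,1],
    [-4,138,0,0,0,6,1],
    [-5,180,0,0,0,7,1],
    [-6,222,0,0,0,9,1],
    [-7,264,0,0,0,11,1],
    [-8,304,0,0,0,13,1],
    [-9,338,0,0,0,14,1],
    [-10,353,0,0,0,14.1,1],
  ],
)

```text
time_s: 50.9
tool_pos: [0.5496, 0.0411, 0.1413]
eef_rot: [3.136, -0.15, -0.001]
wrist_force: [-0.1, 0.6, -3.0]
width: 0.0118
grip_force: 30.0
```

send_rows(
  plan=[
    [0,0,10,0,0,0,1],
    [0,0,25,0,0,0,1],
    [0,0,35,0,0,0,1],
    [0,0,40,0,0,0,1],
    [0,0,40,0,0,0,1],
    [0,0,40,0,0,0,1],
    [0,0,40,0,0,0,1],
    [0,0,40,0,0,0,1],
    [0,0,40,0,0,0,1],
    [0,0,40,0,0,0,1],
  ],
)

```text
time_s: 51.9
tool_pos: [0.5508, 0.0462, 0.1017]
eef_rot: [-3.138, 0.139, -0.001]
wrist_force: [0.5, -0.8, -3.0]
width: 0.012
grip_force: 30.0
```

```bash
python3 - <<'E'
from h import *
s=env.sense(); print(s['wrist_force'],s['grip_force'],s['wrist_torque'],s['width'])
go((.5515,.0462,.059,-95.1))
d=imaging.snapshot('wrist'); a=d['image']
d2=imaging.snapshot('side'); b=d2['image']
cv2.imwrite('pics/w8.png',np.hstack([cv2.resize(a[30:270,180:480],(400,320)),cv2.resize(b[140:260,220:370],(400,320))])[:,:,::-1])
z=s['tool_pos'][2]-.0115-.0015+.005
c=np.array([.5515,.0462]); 
g=cv2.cvtColor(a,cv2.COLOR_RGB2HSV); 
u=proj(d,[[.5515+.116*np.cos(-.0873),.0462+.116*np.sin(-.0873),z]],True)[0]; print('expected hole uv',u)
x,y=np.int32(u); w=(cv2.inRange(g,(22,120,40),(38,255,255))==0)[y-14:y+15,x-14:x+15]
n,l,st,ce=cv2.connectedComponentsWithStats(w.astype(np.uint8)); k=l[14,14] or 1; print(st[k],ce[k]+[x-14,y-14],back(d,ce[k]+[x-14,y-14],z,True))
E
```

```text
[ 0.5473 -0.8    -2.9509] 29.99928530305624 [-0.0739  0.141   0.0188] 0.012023961591535381
now [0.5508 0.0462 0.1017] yaw -95.1 q7 -1.18 w 0.0120 t 51.9
(0.5515, 0.0462, 0.059, np.float64(-95.1)) -> [ 0.7 -0.  42.7] [-0.02 -0.02  0.02]
expected hole uv [320.0709  39.6339]
[  3  10  25  19 388] [320.8995  44.9124] [[0.6639 0.0359 0.0937]]
```

View pics/w8.png

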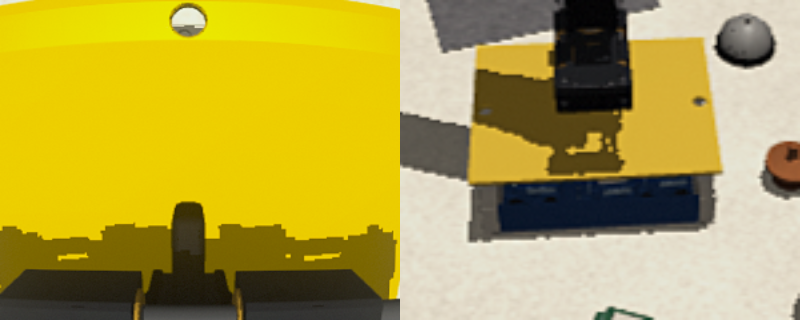

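```bash
python3 - <<'E'
from h import *
d=imaging.snapshot('wrist')
print(proj(d,[[.6676,.0374,.058],[.6676,.0374,.05],[.667,.0361,.058]],True))
c=d['image'][30:65,300:342]; cv2.imwrite('pics/w9.png',cv2.resize(c,None,fx=14,fy=14,interpolation=cv2.INTER_NEAREST)[:,:,::-1])
print(env.sense()['tool_pos'])
E
```

```text
[[318.1544  53.2502]
 [318.2697  55.8639]
 [320.2213  53.9364]]
[0.5507 0.0462 0.1016]
```

View pics/w9.png

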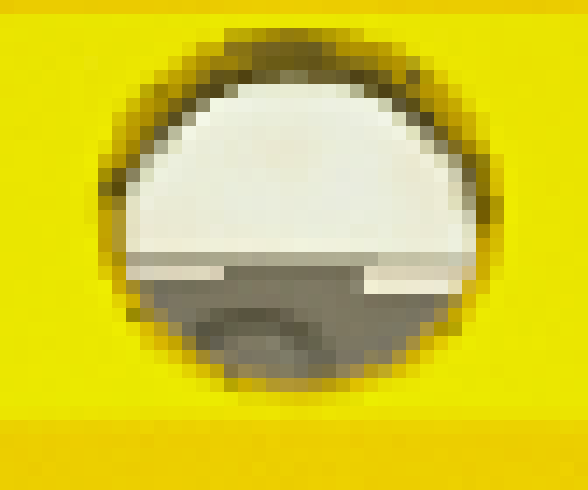

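Through the hole, centred at (321.4,45), the pin shows at about (318.7,56), so I'll shift 1 mm in x and y and lower.

send_rows(
  plan=[
    [1,-1,5,0,0,0,1],
    [1,-1,12,0,0,0,1],
    [1,-1,18,0,0,0,1],
    [1,-1,24,0,0,0,1],
    [1,-1,29,0,0,0,1],
    [1,-1,33,0,0,0,1],
    [1,-1,36,0,0,0,1],
    [1,-1,38,0,0,0,1],
    [1,-1,40,0,0,0,1],
    [1,-1,40,0,0,0,1],
  ],
)

```text
time_s: 53.05
tool_pos: [0.5517, 0.0471, 0.0614]
eef_rot: [-3.138, 0.139, 0.0]
wrist_force: [0.0, 0.5, -2.5]
width: 0.0119
grip_force: 30.0
```

send_rows(
  plan=[
    [0,0,1,0,0,0,1],
    [0,0,1.5,0,0,0,1],
    [0,0,2,0,0,0,1],
    [0,0,2,0,0,0,1],
    [0,0,2,0,0,0,1],
    [0,0,2,0,0,0,1],
    [0,0,2,0,0,0,1],
    [0,0,2,0,0,0,1],
    [0,0,2,0,0,0,1],
    [0,0,2,0,0,0,1],
  ],
)

```text
time_s: 54.05
tool_pos: [0.5518, 0.0471, 0.0595]
eef_rot: [-3.138, 0.139, 0.0]
wrist_force: [-0.1, -0.1, -2.8]
width: 0.0119
grip_force: 30.0
```

send_rows(
  plan=[
    [0,0,0.5,0,0,0,1],
    [0,0,1,0,0,0,1],
    [0,0,1.5,0,0,0,1],
    [0,0,1.5,0,0,0,1],
    [0,0,1.5,0,0,0,1],
    [0,0,1.5,0,0,0,1],
    [0,0,1.5,0,0,0,1],
    [0,0,1.5,0,0,0,1],
    [0,0,1.5,0,0,0,1],
    [0,0,1.5,0,0,0,1],
  ],
)

```text
time_s: 55.05
tool_pos: [0.5518, 0.0471, 0.0594]
eef_rot: [-3.137, 0.139, 0.001]
wrist_force: [-4.0, 1.3, 11.6]
width: 0.0117
grip_force: 30.0
```

Contact came at the expected seated height. I'll release and retreat.

send_rows(
  plan=[
    [0,0,-0.5,0,0,0,1],
    [0,0,-0.5,0,0,0,0.6],
    [0,0,-0.5,0,0,0,0],
    [0,0,-0.5,0,0,0,-0.5],
    [0,0,-0.5,0,0,0,-0.5],
    [0,0,-0.5,0,0,0,-0.5],
    [0,0,-0.5,0,0,0,-0.5],
    [0,0,-20,0,0,0,-0.5],
    [0,0,-50,0,0,0,-1],
    [0,0,-90,0,0,0,-1],
  ],
)

```text
time_s: 56.05
tool_pos: [0.5506, 0.0471, 0.1478]
eef_rot: [3.137, -0.14, -0.005]
wrist_force: [0.7, 0.5, 0.2]
width: 0.0731
grip_force: 0.0
```

send_rows(
  plan=[
    [0,0,-30,0,0,0,-1],
    [0,-30,-60,0,0,0,-1],
    [0,-70,-90,0,0,0,-1],
    [0,-110,-100,0,0,0,-1],
    [0,-150,-100,0,0,0,-1],
    [0,-190,-100,0,0,0,-1],
    [0,-230,-100,0,0,0,-1],
    [0,-270,-100,0,0,0,-1],
    [0,-300,-100,0,0,0,-1],
    [0,-300,-100,0,0,0,-1],
  ],
)

```text
time_s: 57.05
tool_pos: [0.5772, 0.3524, 0.2465]
eef_rot: [-3.139, 0.125, 0.001]
wrist_force: [0.2, 0.5, -0.6]
width: 0.0869
grip_force: 0.0
```

```bash
python3 - <<'E'
from h import *
d=imaging.snapshot('top')
for z in (.046,.052):
  for r in trace('cover','top')[:1]:
    p,i=fit(d,r['pixels'].astype(np.uint8),plate(.26,.206,.005),z,[.552,.047,-.087],False); print(p[:2],np.degrees(p[2]),i)
b=imaging.snapshot('side')['image']
cv2.imwrite('pics/f.png',np.hstack([cv2.resize(d['image'][170:280,230:350],(400,366)),cv2.resize(b[150:250,230:350],(400,366))])[:,:,::-1])
for n in ['red1','blue1','green']: print(n,[(np.round(r['uv']),round(r['confidence'],2)) for r in spot_in(n,'side')])
E
```

```text
[0.5516 0.0455] -4.675393923400073 0.9596760624992989
[0.551  0.0457] -4.2976695058804175 0.9543811903274739
red1 []
blue1 []
green [(array([300., 264.]), 0.87), (array([294., 219.]), 0.25)]
```

View pics/f.png

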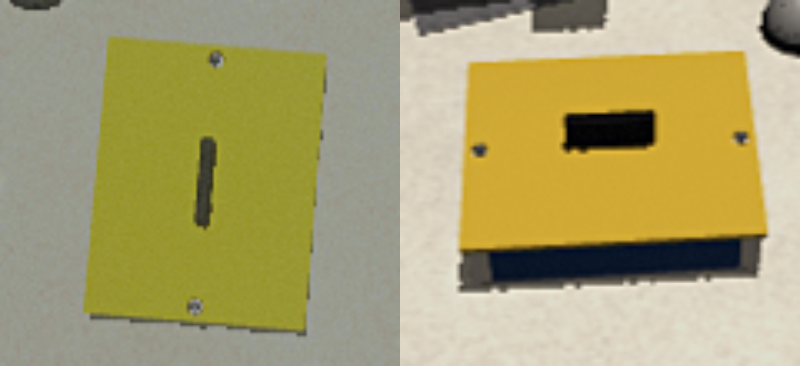

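Both pins show through the holes at (216,60) and (194,307), and the cover is flat as at the start. Handing in.

```bash
python3 -c "
from station import env
print(env.close_job())"
```

```text
the job is handed in; nothing more can be done
None
```

The job is handed in: both red vans, including the one left in the blue side, are in the red side, the three blue vans are in the blue side, and the cover is back on its two pins, flat on the rim; one red van touched the box floor at about 46 N wrist force as it was set down, and the verdict was not shown.

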